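# Stack the foam hillside on its dowels, cap it with the rock and close the stone wall

### The job

Build up the model hillside on the plywood baseboard: lower every pink foam layer on the table over the two dowels until it lies flush, the longest at the bottom and each one above shorter, and seat the grey rock casting flush on top over the same dowels, swinging the white stone wall out of the way first if it crowds you. Then push the wall by its free end until it is fully closed alongside the stack. Handle foam, rock and wall gently (grip or push with no more than 20 N), and leave the jars, tools and other things on the bench alone.

Things in the scene. Friction and masses are not known exactly. Their poses are not given: they have to be found in the camera images.
- base_pins (a point): Point on the top face of the fixed plywood baseboard (230 x 108 x 12 mm, top 12 mm above the table), midway between its two upright wooden dowels. Axes: x along the dowels' line, towards the wall's hinge; y towards the wall; z up. Dowels at x = -36 and +36 mm: 10 mm thick, 82 mm high above the board, the top 4 mm tapering to 4 mm. Board spans x -112..118, y -40..68 mm.
- layerA_mid (a point): Centre (half-way up) of a pink foam layer: flat slab 170 mm long (its x axis), 50 wide (y), 16 thick (z, up), about 40 g, with two 13 mm through holes at x = -36 and +36 mm. Starts flat on the table, or is absent: of four layers (170, 150, 130, 110 mm long) three or four are there. Soft: dents if a finger presses with over 20 N.
- layerB_mid (a point): Centre (half-way up) of a pink foam layer: flat slab 150 mm long (its x axis), 50 wide (y), 16 thick (z, up), about 40 g, with two 13 mm through holes at x = -36 and +36 mm. Starts flat on the table, or is absent: of four layers (170, 150, 130, 110 mm long) three or four are there. Soft: dents if a finger presses with over 20 N.
- layerC_mid (a point): Centre (half-way up) of a pink foam layer: flat slab 130 mm long (its x axis), 50 wide (y), 16 thick (z, up), about 40 g, with two 13 mm through holes at x = -36 and +36 mm. Starts flat on the table, or is absent: of four layers (170, 150, 130, 110 mm long) three or four are there. Soft: dents if a finger presses with over 20 N.
- layerD_mid (a point): Centre (half-way up) of a pink foam layer: flat slab 110 mm long (its x axis), 50 wide (y), 16 thick (z, up), about 40 g, with two 13 mm through holes at x = -36 and +36 mm. Starts flat on the table, or is absent: of four layers (170, 150, 130, 110 mm long) three or four are there. Soft: dents if a finger presses with over 20 N.
- rock_mid (a point): Centre (half-way up) of the grey rock casting, 57 mm high in all: a plate 110 mm (x) x 50 (y) x 15 thick with two 13 mm through holes at x = -36 and +36 mm; on its middle a rock 40 mm (x) x 36 (y) x 42 high, to be gripped across the 36 mm. This point is 28.5 mm above the underside. About 180 g, brittle: at most 20 N per finger.
- wall (a joint): Angle (rad) of the white stone wall about its upright hinge: 0 = closed (a stop), parallel to the dowels' line; grows to 1.1 as its free end swings away from the dowels. Moves under about 1 N at the free end, stays where left; push with at most 20 N. Hinge axis at x +105, y +34 mm from the point between the dowels. Closed, its inner face is 29 mm from the dowels' line, 4 mm clear of the layers.
- wall_end (a point): Point inside the white wall near its free end, half-way up, mid-thickness, 185 mm from the hinge axis. The wall reaches 205 mm from the hinge axis to its free end, is 10 mm thick (13 at the coping) and tops out 65 mm above the table. x axis towards the hinge; y axis square to the wall, away from the dowels.
- turf_jar: Green jar, 64 mm across, 85 mm high; origin under its centre. Bystander: leave alone.
- glue: White glue bottle with orange cap, 48 mm across, 130 mm high; origin under its centre. Bystander: leave alone.
- paint_pot: Blue paint pot, 54 mm across, 60 mm high; origin under its centre. Bystander: leave alone.
- plaster_bowl: Blue bowl, 120 mm across, 55 mm high; origin under its centre. Bystander: leave alone.
- putty_knife: Putty knife, 200 mm long, lying along its x axis. Bystander: leave alone.
- brush: Paint brush, 190 mm long, lying along its x axis. Bystander: leave alone.
- stone_block: White stone block, 70 x 35 x 30 mm; origin under its centre. Bystander: leave alone.
Not all that is in view belongs to the job. Leave any red look-alike of the part that bears rock_mid alone.

How it is judged:
At the end, for the whole second after the job is handed in: All layers present and the rock are on the dowels: centre within 4 mm of their mid-point, turned within 0.08 rad of their line, tilt under 0.06 rad, height within 3 mm of flush, at rest; longer layers below shorter, rock on top; wall within 0.05 rad of closed (horizontal distance between each of layerA_mid, layerB_mid, layerC_mid, layerD_mid, rock_mid and base_pins below 0.004 m and angle between the x axis of each of layerA_mid, layerB_mid, layerC_mid, layerD_mid, rock_mid and the x axis of base_pins, either way round below 0.08 rad and angle between each of layerA_mid, layerB_mid, layerC_mid, layerD_mid, rock_mid's own z axis and vertical below 0.06 rad and (z of layerA_mid in the frame of base_pins between 0.005 and 0.011 m or z of layerA_mid in the frame of base_pins between 0.021 and 0.027 m or z of layerA_mid in the frame of base_pins between 0.037 and 0.043 m or z of layerA_mid in the frame of base_pins between 0.053 and 0.059 m) and linear speed of each of layerA, layerB, layerC, layerD, rock below 0.02 m/s and (z of layerB_mid in the frame of base_pins between 0.005 and 0.011 m or z of layerB_mid in the frame of base_pins between 0.021 and 0.027 m or z of layerB_mid in the frame of base_pins between 0.037 and 0.043 m or z of layerB_mid in the frame of base_pins between 0.053 and 0.059 m) and (z of layerC_mid in the frame of base_pins between 0.005 and 0.011 m or z of layerC_mid in the frame of base_pins between 0.021 and 0.027 m or z of layerC_mid in the frame of base_pins between 0.037 and 0.043 m or z of layerC_mid in the frame of base_pins between 0.053 and 0.059 m) and (z of layerD_mid in the frame of base_pins between 0.005 and 0.011 m or z of layerD_mid in the frame of base_pins between 0.021 and 0.027 m or z of layerD_mid in the frame of base_pins between 0.037 and 0.043 m or z of layerD_mid in the frame of base_pins between 0.053 and 0.059 m) and z of each of layerB_mid, layerC_mid, layerD_mid in the frame of layerA_mid above 0.012 m and z of each of layerC_mid, layerD_mid in the frame of layerB_mid above 0.012 m and z of layerD_mid in the frame of layerC_mid above 0.012 m and (z of rock_mid in the frame of base_pins between 0.0735 and 0.0795 m or z of rock_mid in the frame of base_pins between 0.0895 and 0.0955 m) and value of joint wall below 0.05 rad); the robot touches nothing.
It fails at once if the fingers squeeze or press a foam layer too hard (over 44 N summed over both fingers, a grip of 22 N) (contact force between the fingers and layerA above 44 N or contact force between the fingers and layerB above 44 N or contact force between the fingers and layerC above 44 N or contact force between the fingers and layerD above 44 N).
It fails at once if the fingers squeeze or press the rock casting too hard (over 44 N summed over both fingers, a grip of 22 N) (contact force between the fingers and rock above 44 N).
It fails at once if the fingers squeeze or press the wall too hard (over 44 N summed over both fingers, a grip of 22 N) (contact force between the fingers and wall above 44 N).
It fails at once if a bystander (jar, bottle, pot, bowl, putty knife, brush, white block) is shifted more than 6 cm (distance of any of turf_jar, glue, paint_pot, plaster_bowl, putty_knife, brush, stone_block from where it was at the start of the episode above 0.06 m).
Of layerA, layerB, layerC, layerD only 3 to 4 are there at a start; the rules pass over those that are not, and their reading is None.
At some moment in a run one of layerA, layerB, layerC, layerD, rock may be knocked a few centimetres aside while the robot is not near it.
Once in a run the grip may slacken for a moment while it holds something.
It also fails if it takes over 210 s, if anything falls off the work surface, if the arm or the gripper's body presses on something with over 40 N, if the wrist force passes 120 N, or if a joint passes its speed limit or range.

### The arm

A 7-joint arm with a two-finger parallel gripper is mounted at the origin on the work surface. World frame = base frame: x ahead of the robot, y to its left, z up, the work surface at z = 0. Lengths are in m, angles in rad, forces in N, time in s.
With the tool pointing down it reaches from about 0.425 to 1.025 m from the base axis. Payload 9.4 kg.
Tool frame: the origin (TCP) lies on the centre line of the jaws, within the pads' length; the fingertips stand 25 mm ahead of it and the grasp point (between the pads) lies 6 mm ahead of it; z points along the fingers, y is the line along which they close (so a half turn about z gives the same grasp; the last joint's range is limited). The gripper opens to 93 mm and grips with 3 to 60 N. Pads are 15 mm wide; open, the fingers measure 128 mm over their backs; the gripper's body (75 mm by 188 mm) begins 65 mm behind the grasp point.
Start: joints at [-1.182, 0.599, -0.003, 1.599, 0.002, 0.943, -0.08], TCP at [0.326, 0.648, 0.209] pointing down, gripper open.
Joint ranges: [-2.57, 2.57], [-0.35, 1.97], [-1.29, 1.29], [0.11, 2.56], [-1.05, 4.19], [0.11, 1.86], [-2.63, 2.63]. Speed limits (rad/s): [2.22, 2.22, 3.01, 3.01, 3.14, 3.14, 3.14].

### API

Orientations are given as a 3x3 rotation matrix whose columns are the frame's x, y, z axes.
In Python, from cell import r gives the robot as it stands. The module is installed in compiled form; this text tells all that it offers.
- The arm moves only by the tool servo_tool, never from a script. Its argument "commands" is a list that holds one entry, the list of rows, each a list of 7 numbers: the closure, from -1 (fully open) to 1 (shut), so that 0 is half open, then the shift along the tool's x, y, z in cm, then the turn, a rotation vector about the tool's x, y, z in rad. A call has 1 to 10 rows; each row shifts and turns the commanded pose from where the row before left it, along the tool's axes as they then stand; what a row does not reach is not made up. A row lasts 1/10 s, in which the tool goes at most 50 mm and 8.59 degrees, less where a joint would pass 70% of its speed; a pose out of reach is approached as far as the arm can. A call with a gripper value outside its range is refused whole. The fingers move at their own pace and stop on an object; "force" is the grip in N (left out, the last holds). Time passes only in rows, so rows that do not move let the fingers close. It gives the time, the measured TCP pose, the force, the opening and the grip force at its end, in the units of the state.
- r.read_state(): the state, without advancing time (a new reading comes with each control period).
- r.get_image(name): name is "scene" or "top" or "wrist"; returns a dict with "image" (480x640x3 uint8, red, green, blue), "fx", "fy", "cx", "cy" (pixels), "k1" (the pictures are not rectified: a ray, as slopes to the right and down, at radius r is drawn at 1 + k1 r^2 times it, then the intrinsics apply), "T" (4x4, takes a point from camera to world coordinates). Camera axes: x right, y down, z forward; pixel columns grow to the right and rows downward; lengths in m; the calibration is good to about 2 mm. A picture is of the moment at which its call begins. There is no depth.
- r.close_job(): hands the job in; it is judged then, once.
The state is a dict: "clock": time; "qpos": joint angles; "dq": joint speeds; "joint_torque": joint torques, N m; "ee_pos": TCP position; "tcp_rot": TCP orientation; "contact_force": force on the tool from outside, world axes, zero at the start; "ft_torque": the same for the moment, N m; "grip_width": opening from 0.0 (shut) to 1.0 (fully open); "gripper_force": force on a finger pad.
Only numpy, scipy, OpenCV 4.12 (cv2) and the standard library are available. Lean on these libraries where they do the work, as an engineer would, in place of code of your own. Each camera call takes 0.05 s, during which the arm holds its last target. There are 200 camera calls.

## Working session

There is one attempt and no reset: what is moved stays moved. The work goes in short steps, Python scripts to look and compute and a tool call to move; the robot and the scene stay as the last step left them, time stands still between calls to the robot, and variables do not carry over. Pictures are saved under pics/ and viewed, at most 14 in all, crops included, and the job is handed in when it is done.

Besides the shell and the picture viewer there is one more tool, called after "Call:" as name(argument=value, ...) on one line, values as JSON. servo_tool: Moves the arm, as the interface text tells. Its arguments: {"type":"object","properties":{"commands":{"type":"array"},"force":{"type":"number"}},"required":["commands"]}

```bash
mkdir -p pics
cat > h.py <<'E'
import numpy as np, cv2
from cell import r
def snap(name,f):
    d=r.get_image(name); cv2.imwrite('pics/'+f+'.png',d['image'][:,:,::-1]); np.savez('pics/'+f+'.npz',**d); return d
def load(f): return dict(np.load('pics/'+f+'.npz'))
def p2w(d,uv,z):
    uv=np.atleast_2d(np.array(uv,float)); z=np.broadcast_to(z,len(uv)); out=[]
    K=np.array([[d['fx'],0,d['cx']],[0,d['fy'],d['cy']],[0,0,1]],float)
    for p,zz in zip(uv,z):
        s=np.array([(p[0]-d['cx'])/d['fx'],(p[1]-d['cy'])/d['fy']]); q=s.copy()
        for _ in range(30): q=s/(1+d['k1']*(q@q))
        R=d['T'][:3,:3]@np.array([q[0],q[1],1]); o=d['T'][:3,3]
        out.append(o+R*(zz-o[2])/R[2])
    return np.array(out)
def w2p(d,P):
    P=np.atleast_2d(P); c=(P-d['T'][:3,3])@d['T'][:3,:3]; q=c[:,:2]/c[:,2:]
    q=q*(1+d['k1']*(q**2).sum(1,keepdims=True)); return q*[d['fx'],d['fy']]+[d['cx'],d['cy']]
def st():
    s=r.read_state(); np.set_printoptions(precision=4,suppress=True)
    print(s['clock'],s['ee_pos'],'yaw x',np.arctan2(s['tcp_rot'][1][0],s['tcp_rot'][0][0]),'q',np.array(s['qpos']),'F',np.array(s['contact_force']),s['grip_width'],s['gripper_force']); return s
E
python3 - <<'E'
from h import *
for n in ('top','scene'):
    d=snap(n,n+'0'); print(d['T'],d['fx'],d['k1'])
s=st(); print(s['tcp_rot'])
E
```

```text
[[ 6.86245585e-03 -9.98702195e-01  5.04661576e-02  4.31140318e-01]
 [-9.99972304e-01 -6.99905868e-03 -2.53059631e-03 -1.40638033e-04]
 [ 2.88052768e-03 -5.04473937e-02 -9.98722566e-01  1.41527075e+00]
 [ 0.00000000e+00  0.00000000e+00  0.00000000e+00  1.00000000e+00]] 560.5207476027184 -0.04663189118720429
[[ 0.70987305  0.497547   -0.49852507  1.12827639]
 [ 0.70426642 -0.51090234  0.49293774 -0.61110607]
 [-0.00943793 -0.70101767 -0.71308144  0.9240065 ]
 [ 0.          0.          0.          1.        ]] 476.6661250098611 -0.10158582464760296
0.1 [0.3254 0.6474 0.2077] yaw x 2.675890260497774 q [-1.1817  0.6001 -0.0026  1.6     0.0018  0.9429 -0.0798] F [-0.1651  0.3891  0.1831] 1.0012343909608725 0.0
[[-0.8935  0.4491 -0.0005]
 [ 0.4491  0.8935 -0.0013]
 [-0.0001 -0.0014 -1.    ]]
```

View pics/top0.png

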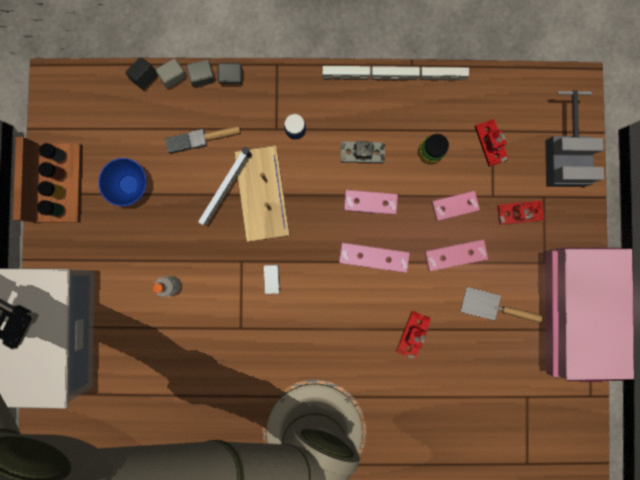

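View pics/scene0.png

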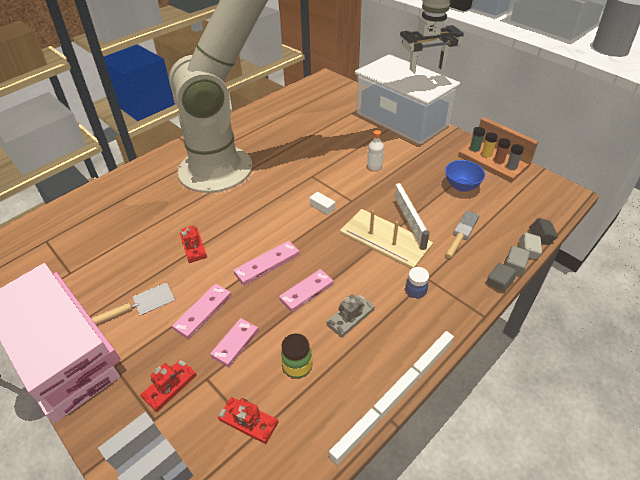

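The top view shows all four layers: about (375,257) A, (457,255) B, (371,202) C and (457,205) D. The rock is at (363,152) and the dowels near (265,178)/(268,207). The wall is open, with its hinge at (246,153) and free end at (203,223).

Run:
```python
from h import *
d=load('top0'); im=d['image'].astype(int)
m=((im[:,:,0]-im[:,:,1]>35)&(im[:,:,2]-im[:,:,1]>5)&(im[:,:,0]>150)).astype(np.uint8)
m[:,520:]=0
cs,_=cv2.findContours(cv2.morphologyEx(m,cv2.MORPH_CLOSE,np.ones((5,5))),cv2.RETR_EXTERNAL,cv2.CHAIN_APPROX_NONE)
for c in cs:
    if cv2.contourArea(c)<300: continue
    w=p2w(d,c[:,0,:],0.016)[:,:2]
    (cx,cy),sz,a=cv2.minAreaRect((w*1000).astype(np.float32))
    b=cv2.boxPoints(((cx,cy),sz,a)); e=[b[1]-b[0],b[2]-b[1]]; L=max(e,key=np.linalg.norm)
    print('layer',cx,cy,sz,'ang',np.arctan2(L[1],L[0]))
print('dowel tops',p2w(d,[[264,176],[268,207]],.094)); print('rock',p2w(d,[363,152],.015),'wall hinge,end',p2w(d,[[246,153],[203,223]],.065))
big=cv2.resize(d['image'][130:260,190:400,::-1],None,fx=3.8,fy=3.8,interpolation=cv2.INTER_CUBIC); cv2.imwrite('pics/c1.png',big)
```

```text
layer 437.6225280761719 -148.10903930664062 (169.6345977783203, 49.774078369140625) ang 1.4353555
layer 444.978515625 -354.3597717285156 (49.473411560058594, 148.60931396484375) ang -1.3760118
layer 569.478759765625 -353.519775390625 (49.42479705810547, 108.71086883544922) ang -1.3198041
layer 576.2111206054688 -139.40521240234375 (129.7648468017578, 49.778682708740234) ang 1.491658
dowel tops [[0.62797678 0.12157881 0.094     ]
 [0.55419423 0.11121088 0.094     ]]
rock [[ 0.70255361 -0.1201003   0.015     ]] wall hinge,end [[0.68837344 0.16877141 0.065     ]
 [0.5170565  0.27046004 0.065     ]]
```

View pics/c1.png

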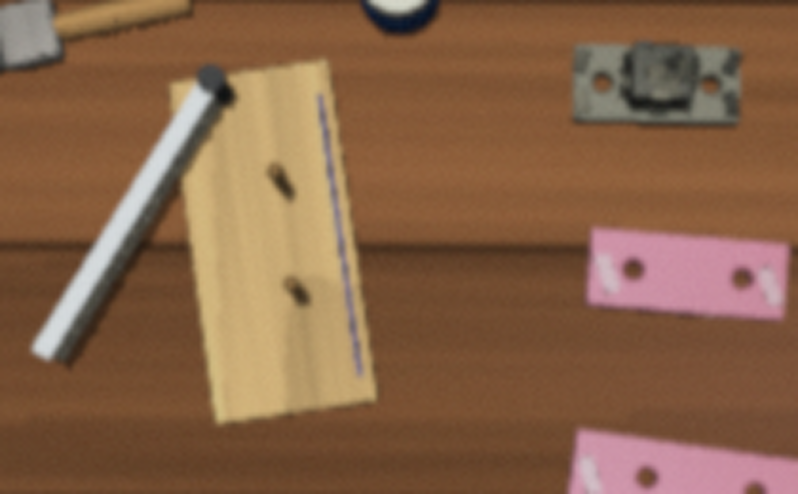

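```bash
cat >> h.py <<'E'
def plan(x,y,z,yaw,n=None,g=-1):
    s=r.read_state(); p=np.array(s['ee_pos']); R=np.array(s['tcp_rot'])
    from scipy.spatial.transform import Rotation as Ro
    c,q=np.cos(yaw),np.sin(yaw); T=np.array([[c,q,0],[q,-c,0],[0,0,-1.]])
    rv=Ro.from_matrix(R.T@T).as_rotvec(); D=np.array([x,y,z])-p
    n=n or int(np.ceil(max(np.linalg.norm(D)/.045,np.linalg.norm(rv)/.135,1)))
    print(n,'rows; total world D cm',D*100,'rv',rv)
    for k in range(n):
        v=Ro.from_rotvec(rv*k/n).as_matrix().T@R.T@D/n*100
        print([g]+[round(float(t),2) for t in v]+[round(float(t),3) for t in rv/n],end=', ')
    print()
E
python3 - <<'E'
from h import *
d=load('top0'); o=np.array([190,130])
W=p2w(d,np.array([[171,84],[327,60],[376,400],[217,424]])/3.8+o,.012)[:,:2]
L=np.array([[.118,.068],[.118,-.04],[-.112,-.04],[-.112,.068]])
Lc,Wc=L.mean(0),W.mean(0); H=(L-Lc).T@(W-Wc); th=np.arctan2(H[0,1]-H[1,0],H[0,0]+H[1,1])
R=np.array([[np.cos(th),-np.sin(th)],[np.sin(th),np.cos(th)]]); b=Wc-R@Lc
print('board',b,th,'res',(L@R.T+b-W)*1000)
print('tops',p2w(d,np.array([[275,168],[290,283]])/3.8+o,.094), 'hinge pred',R@[.105,.034]+b)
w=p2w(d,np.array([[210,80],[47,350]])/3.8+o,.065); v=w[0]-w[1]; print('wall',w,np.arctan2(v[1],v[0])-th, np.hypot(*v[:2]))
plan(b[0]-.0,b[1],.33,th+np.pi)
E
```

```text
board [0.5950614  0.12001331] 0.15191440813902132 res [[ 0.8131512   1.80410366]
 [ 0.39876749 -1.28217807]
 [-0.72179819 -1.28717005]
 [-0.4901205   0.76524446]]
tops [[0.6322303  0.12550738 0.094     ]
 [0.56016696 0.11526766 0.094     ]] hinge pred [0.69370689 0.16951147]
wall [[0.69314893 0.17063711 0.065     ]
 [0.51921314 0.27202936 0.065     ]] -0.6796872655869479 0.20133069545229873
14 rows; total world D cm [ 26.96306485 -52.73593098  12.22722933] rv [-1.39007368e-03 -3.22978218e-04 -6.17616777e-01]
[-1, -3.41, -2.5, -0.87, -0.0, -0.0, -0.044], [-1, -3.3, -2.65, -0.87, -0.0, -0.0, -0.044], [-1, -3.18, -2.79, -0.87, -0.0, -0.0, -0.044], [-1, -3.05, -2.93, -0.87, -0.0, -0.0, -0.044], [-1, -2.92, -3.06, -0.87, -0.0, -0.0, -0.044], [-1, -2.78, -3.19, -0.87, -0.0, -0.0, -0.044], [-1, -2.64, -3.31, -0.87, -0.0, -0.0, -0.044], [-1, -2.49, -3.42, -0.87, -0.0, -0.0, -0.044], [-1, -2.34, -3.53, -0.87, -0.0, -0.0, -0.044], [-1, -2.18, -3.63, -0.87, -0.0, -0.0, -0.044], [-1, -2.02, -3.72, -0.87, -0.0, -0.0, -0.044], [-1, -1.85, -3.8, -0.87, -0.0, -0.0, -0.044], [-1, -1.68, -3.88, -0.87, -0.0, -0.0, -0.044], [-1, -1.51, -3.95, -0.87, -0.0, -0.0, -0.044],
```

Call:
servo_tool(commands=[[[-1,-3.4,-2.5,-0.9,0,0,-0.044],[-1,-3.3,-2.65,-0.9,0,0,-0.044],[-1,-3.2,-2.8,-0.9,0,0,-0.044],[-1,-3.05,-2.9,-0.9,0,0,-0.044],[-1,-2.9,-3.05,-0.9,0,0,-0.044],[-1,-2.8,-3.2,-0.9,0,0,-0.044],[-1,-2.65,-3.3,-0.9,0,0,-0.044],[-1,-2.5,-3.4,-0.9,0,0,-0.044],[-1,-2.35,-3.5,-0.9,0,0,-0.044],[-1,-2.2,-3.6,-0.9,0,0,-0.044]]], force=10)

```text
clock: 1.1
ee_pos: [0.5191, 0.2701, 0.2987]
tcp_rot: [[-1.0, 0.024, -0.0], [0.024, 1.0, -0.0], [0.0, -0.0, -1.0]]
contact_force: [1.1, 0.2, 0.7]
grip_width: 0.996
gripper_force: 0.0
```

Call:
servo_tool(commands=[[[-1,-2.0,-3.7,-0.9,0,0,-0.044],[-1,-1.85,-3.8,-0.9,0,0,-0.044],[-1,-1.7,-3.9,-0.9,0,0,-0.044],[-1,-1.5,-3.95,-0.9,0,0,-0.044],[-1,0,0,0,0,0,0],[-1,0,0,0,0,0,0]]])

```text
clock: 1.7
ee_pos: [0.5955, 0.1202, 0.3342]
tcp_rot: [[-0.989, -0.147, -0.0], [-0.147, 0.989, 0.0], [0.0, 0.0, -1.0]]
contact_force: [0.3, 0.6, -0.3]
grip_width: 1.003
gripper_force: 0.0
```

Run:
```python
from h import *
st(); d=snap('wrist','w1'); print(d['T'],d['fx'])
print(w2p(d,np.array([[.6322,.1255,.094],[.5602,.1153,.094]])))
plan(.4376,-.148,.22,1.435)
```

```text
1.7 [0.5955 0.1202 0.3342] yaw x -2.994131486964696 q [-0.2445  0.3415 -0.0663  1.7221  0.0249  1.0792  1.3995] F [ 0.2693  0.6169 -0.2839] 1.0027047794163835 0.0
[[-0.1469  0.9483  0.2812  0.5174]
 [ 0.9892  0.1411  0.0408  0.1098]
 [-0.0009  0.2842 -0.9588  0.511 ]
 [ 0.      0.      0.      1.    ]] 428.18130861498025
[[317.9442 226.8851]
 [318.4034 153.9756]]
14 rows; total world D cm [-15.7337 -26.9656 -11.4086] rv [-0.0004 -0.0011  1.8565]
[-1, 1.4, -1.74, 0.82, -0.0, -0.0, 0.133], [-1, 1.16, -1.91, 0.82, -0.0, -0.0, 0.133], [-1, 0.89, -2.04, 0.81, -0.0, -0.0, 0.133], [-1, 0.62, -2.14, 0.81, -0.0, -0.0, 0.133], [-1, 0.33, -2.21, 0.81, -0.0, -0.0, 0.133], [-1, 0.03, -2.23, 0.81, -0.0, -0.0, 0.133], [-1, -0.26, -2.21, 0.81, -0.0, -0.0, 0.133], [-1, -0.55, -2.16, 0.81, -0.0, -0.0, 0.133], [-1, -0.83, -2.07, 0.81, -0.0, -0.0, 0.133], [-1, -1.1, -1.94, 0.81, -0.0, -0.0, 0.133], [-1, -1.35, -1.78, 0.81, -0.0, -0.0, 0.133], [-1, -1.57, -1.58, 0.81, -0.0, -0.0, 0.133], [-1, -1.77, -1.36, 0.81, -0.0, -0.0, 0.133], [-1, -1.93, -1.12, 0.81, -0.0, -0.0, 0.133],
```

View pics/w1.png

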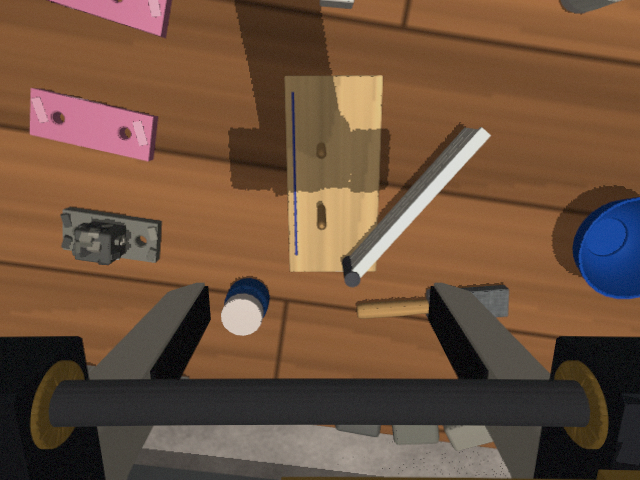

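Run:
```python
from h import *
d=load('w1')
cv2.imwrite('pics/c2.png',cv2.resize(d['image'][65:285,270:400,::-1],None,fx=2.7,fy=2.7,interpolation=cv2.INTER_CUBIC)) 
cv2.imwrite('pics/c2.png',np.vstack([cv2.resize(d['image'][a:a+55,285:365,::-1],None,fx=5,fy=5,interpolation=cv2.INTER_CUBIC) for a in (130,190)]))
```

```text
(no output)
```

View pics/c2.png

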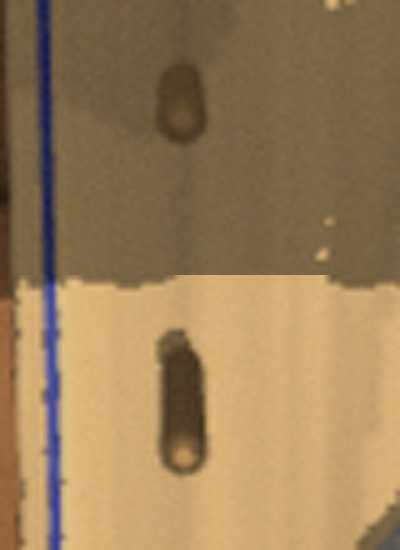

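Call:
servo_tool(commands=[[[-1,1.4,-1.75,0.8,0,0,0.133],[-1,1.15,-1.9,0.8,0,0,0.133],[-1,0.9,-2.05,0.8,0,0,0.133],[-1,0.6,-2.15,0.8,0,0,0.133],[-1,0.35,-2.2,0.8,0,0,0.133],[-1,0.05,-2.25,0.8,0,0,0.133],[-1,-0.25,-2.2,0.8,0,0,0.133],[-1,-0.55,-2.15,0.8,0,0,0.133],[-1,-0.85,-2.05,0.8,0,0,0.133],[-1,-1.1,-1.95,0.8,0,0,0.133]]])

```text
clock: 2.75
ee_pos: [0.482, -0.07, 0.254]
tcp_rot: [[-0.379, 0.926, -0.0], [0.926, 0.379, 0.001], [0.001, -0.0, -1.0]]
contact_force: [-0.0, 0.2, -0.5]
grip_width: 1.0
gripper_force: 0.0
```

Call:
servo_tool(commands=[[[-1,-1.35,-1.8,0.8,0,0,0.133],[-1,-1.55,-1.6,0.8,0,0,0.133],[-1,-1.75,-1.35,0.8,0,0,0.133],[-1,-1.95,-1.1,0.8,0,0,0.133],[-1,0,0,0,0,0,0],[-1,0,0,0,0,0,0]]])

```text
clock: 3.35
ee_pos: [0.4376, -0.1467, 0.2224]
tcp_rot: [[0.137, 0.991, -0.0], [0.991, -0.137, 0.001], [0.0, -0.0, -1.0]]
contact_force: [0.5, 0.4, 0.3]
grip_width: 0.999
gripper_force: 0.0
```

Run:
```python
from h import *
st(); d=snap('wrist','w2')
```

```text
3.35 [ 0.4376 -0.1467  0.2224] yaw x 1.4336725620858704 q [-0.1169  0.2797  0.4051  2.1841 -0.1689  0.707   0.2659] F [0.5219 0.3629 0.2942] 0.9989109239299842 0.0
```

View pics/w2.png

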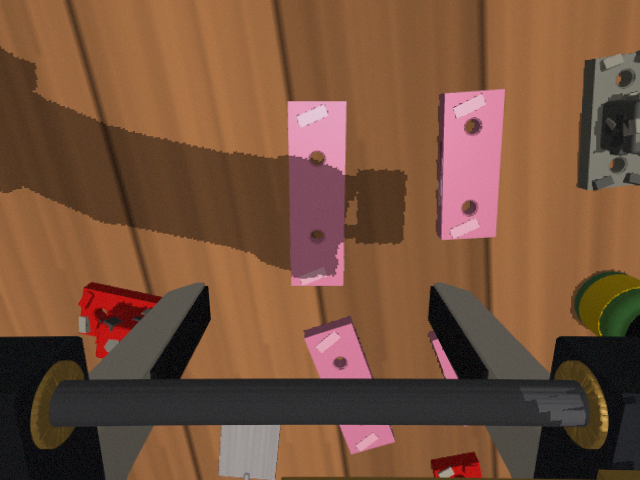

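Dowel tops are at about (321.6,153.4) and (321.6,226) in w1. Layer A has corners at (288,101), (346,101), (344,286), (291,286), with holes at (317,157) and (317,236).

Run:
```python
from h import *
d=load('w1'); t=p2w(d,[[321.6,153.4],[321.6,226]],.092); v=t[1]-t[0]
print('tops',t,t.mean(0),np.arctan2(v[1],v[0]),np.hypot(v[0],v[1]))
print('TCP proj for bias: ')
d=load('w2'); c=p2w(d,[[288,101],[346,101],[344,286],[291,286]],.016); h=p2w(d,[[317,157.5],[317,236.5]],.016)
print('corners',c.mean(0)); v=h[1]-h[0]; print('holes',h.mean(0),np.arctan2(v[1],v[0]),np.hypot(v[0],v[1]))
plan(*h.mean(0)[:2],.029,1.4337)
```

```text
tops [[0.55940954 0.11829878 0.092     ]
 [0.63128265 0.12910835 0.092     ]] [0.5953461  0.12370357 0.092     ] 0.14927917236061053 0.07268143360388465
TCP proj for bias: 
corners [ 0.43613415 -0.14700709  0.016     ]
holes [ 0.43607051 -0.14570711  0.016     ] -1.7092352760366971 0.07314218922454163
5 rows; total world D cm [ -0.19824171   0.08623835 -19.36021686] rv [ 8.21454622e-05 -5.12306177e-04  7.55946400e-04]
[-1, 0.01, -0.04, 3.87, 0.0, -0.0, 0.0], [-1, 0.01, -0.04, 3.87, 0.0, -0.0, 0.0], [-1, 0.01, -0.04, 3.87, 0.0, -0.0, 0.0], [-1, 0.01, -0.04, 3.87, 0.0, -0.0, 0.0], [-1, 0.01, -0.04, 3.87, 0.0, -0.0, 0.0],
```

Call:
servo_tool(commands=[[[-1,0,-0.04,4.2,0,0,0],[-1,0,-0.04,4.2,0,0,0],[-1,0.05,-0.04,4.2,0,0,0],[-1,0,0,4.2,0,0,0],[-1,0,0,2.5,0,0,0],[-1,0,0,0,0,0,0],[0,0,0,0,0,0,0],[0.3,0,0,0,0,0,0],[0.3,0,0,0,0,0,0],[0.3,0,0,0,0,0,0]]], force=10)

```text
clock: 4.4
ee_pos: [0.4371, -0.1474, 0.0307]
tcp_rot: [[0.14, 0.99, 0.002], [0.99, -0.14, -0.0], [-0.0, 0.002, -1.0]]
contact_force: [-0.2, -0.4, 0.1]
grip_width: 0.705
gripper_force: 0.0
```

Call:
servo_tool(commands=[[[0.3,0,0,0,0,0,0],[0.3,0,0,0,0,0,0],[0.3,0,0,0,0,0,0],[0.3,0,0,-1.0,0,0,0],[0.3,0,0,-3,0,0,0],[0.3,0,0,-4.5,0,0,0],[0.3,0,0,-4.5,0,0,0],[0.3,0,0,-4.5,0,0,0],[0.3,0,0,0,0,0,0]]])

```text
clock: 5.3
ee_pos: [0.4382, -0.1484, 0.2098]
tcp_rot: [[0.141, 0.99, 0.008], [0.99, -0.141, -0.001], [0.001, 0.008, -1.0]]
contact_force: [0.4, -0.1, -0.6]
grip_width: 0.351
gripper_force: 0.0
```

Run:
```python
from h import *
st()
# stand-off 90 mm from board on its -y side
th=.148; b=np.array([.5955,.122]); p=b+.11*np.array([np.sin(th),-np.cos(th)])
print(p); plan(p[0],p[1],.24,th,g=0.3)
```

```text
5.3 [ 0.4382 -0.1484  0.2098] yaw x 1.4292731495917408 q [-0.1401  0.3014  0.4455  2.2045 -0.2112  0.6663  0.3121] F [ 0.3693 -0.1247 -0.5968] 0.35083033033958305 0.0
[0.6117 0.0132]
10 rows; total world D cm [17.3507 16.1648  3.021 ] rv [ 0.0068 -0.0058  1.2813]
[0.3, 1.85, 1.49, -0.29, 0.001, -0.001, 0.128], [0.3, 2.02, 1.24, -0.29, 0.001, -0.001, 0.128], [0.3, 2.16, 0.98, -0.29, 0.001, -0.001, 0.128], [0.3, 2.27, 0.69, -0.29, 0.001, -0.001, 0.128], [0.3, 2.34, 0.4, -0.3, 0.001, -0.001, 0.128], [0.3, 2.37, 0.09, -0.3, 0.001, -0.001, 0.128], [0.3, 2.36, -0.21, -0.3, 0.001, -0.001, 0.128], [0.3, 2.32, -0.51, -0.3, 0.001, -0.001, 0.128], [0.3, 2.23, -0.8, -0.3, 0.001, -0.001, 0.128], [0.3, 2.11, -1.08, -0.3, 0.001, -0.001, 0.128],
```

The fingers were still closing when I lifted, so nothing is held. I'll check the layer before retrying.

Run:
```python
from h import *
d=snap('wrist','w3')
d=load('w3'); im=d['image'].astype(int)
m=((im[:,:,0]-im[:,:,1]>25)&(im[:,:,2]-im[:,:,1]>5)).astype(np.uint8); m[300:]=0
cs,_=cv2.findContours(cv2.morphologyEx(m,cv2.MORPH_CLOSE,np.ones((15,15))),cv2.RETR_EXTERNAL,cv2.CHAIN_APPROX_NONE)
for c in cs:
    if cv2.contourArea(c)>2000: print(cv2.minAreaRect(c), p2w(d,cv2.boxPoints(cv2.minAreaRect(c)),.016).mean(0))
st()
```

```text
((313.0, 194.0), (190.0, 60.0), 90.0) [ 0.43508826 -0.14650045  0.016     ]
((471.57415771484375, 163.43902587890625), (66.15231323242188, 156.27857971191406), 1.1934893131256104) [ 0.57418764 -0.13777388  0.016     ]
5.35 [ 0.4374 -0.1477  0.2075] yaw x 1.4301499286678019 q [-0.1388  0.3048  0.443   2.2073 -0.2131  0.6627  0.3137] F [-0.5118  0.0575  0.2235] 0.3544709317967402 0.0
```

View pics/w3.png

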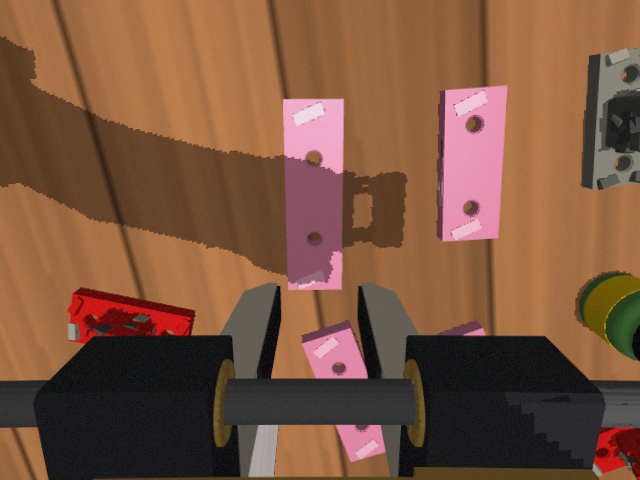

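Call:
servo_tool(commands=[[[-0.5,0,-0.1,3,0,0,0],[-0.5,0,-0.08,4,0,0,0],[-0.5,0,0,0,0,0,0],[-0.5,0,0,0,0,0,0],[-0.5,0,0,3.5,0,0,0],[-0.5,0,0,4,0,0,0],[-0.5,0,0,3.4,0,0,0],[1,0,0,0,0,0,0],[1,0,0,0,0,0,0],[1,0,0,0,0,0,0]]], force=10)

```text
clock: 6.35
ee_pos: [0.4355, -0.1477, 0.0275]
tcp_rot: [[0.141, 0.99, 0.002], [0.99, -0.141, -0.001], [-0.0, 0.003, -1.0]]
contact_force: [0.4, 0.2, 0.1]
grip_width: 0.545
gripper_force: 0.0
```

Call:
servo_tool(commands=[[[1,0,0,0,0,0,0],[1,0,0,0,0,0,0],[1,0,0,0,0,0,0]]])

```text
clock: 6.65
ee_pos: [0.435, -0.1472, 0.0264]
tcp_rot: [[0.14, 0.99, 0.001], [0.99, -0.14, -0.0], [-0.0, 0.002, -1.0]]
contact_force: [-0.2, -0.1, -0.3]
grip_width: 0.282
gripper_force: 0.0
```

Run:
```python
from h import *
st(); d=load('w3'); h=p2w(d,[[313.5,157],[314.5,238]],.016);print(h,h.mean(0))
```

```text
6.65 [ 0.435  -0.1472  0.0264] yaw x 1.430236840051349 q [ 0.103   0.6264  0.1441  2.3472 -0.4602  0.1908  0.5323] F [-0.2227 -0.1364 -0.2952] 0.2818870443173903 0.0
[[ 0.441  -0.1092  0.016 ]
 [ 0.4314 -0.1811  0.016 ]] [ 0.4362 -0.1452  0.016 ]
```

Run:
```python
from h import *
d=snap('wrist','w4');st()
t=load('w4'); print(d['T'])
s=snap('scene','s1'); c=s['image'][200:340,160:360]; 
cv2.imwrite('pics/v4.png',np.hstack([cv2.resize(d['image'][:,:,::-1],(400,300)),cv2.resize(c[:,:,::-1],(400,300))]))
```

```text
6.7 [ 0.4348 -0.1472  0.0261] yaw x 1.430173118274888 q [ 0.1032  0.6269  0.1439  2.3473 -0.4602  0.1906  0.5323] F [0.0645 0.37   0.123 ] 0.24023072889587738 0.0
[[ 0.9901 -0.1345 -0.0396  0.4465]
 [-0.1402 -0.9484 -0.2844 -0.0669]
 [ 0.0007  0.2871 -0.9579  0.203 ]
 [ 0.      0.      0.      1.    ]]
```

View pics/v4.png

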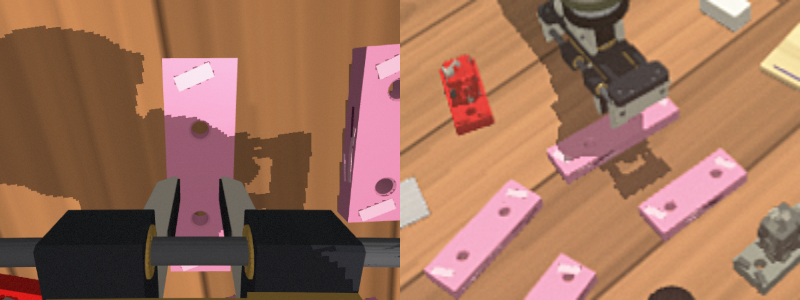

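Run:
```python
from h import *
d=load('w4'); s=r.read_state(); p=np.array(s['ee_pos']);R=np.array(s['tcp_rot'])
for a in (0,.006,.015,.025):
    for x in (.0075,-.0075):
        print(a,x,w2p(d,[p+R@[x,yy,a] for yy in (-.0125,.0125)]))
cv2.imwrite('pics/v5.png',cv2.resize(d['image'][200:460,200:440,::-1],None,fx=2.3,fy=2.3))
st()
```

```text
0 0.0075 [[289.51508282 278.51773224]
 [345.64861589 278.52089933]]
0 -0.0075 [[290.14353757 309.13668836]
 [345.07134744 309.13928109]]
0.006 0.0075 [[290.37624709 273.46575694]
 [344.8639247  273.4689478 ]]
0.006 -0.0075 [[290.97018232 303.30737968]
 [344.31823826 303.31004017]]
0.015 0.0075 [[291.57689376 266.42034722]
 [343.7698937  266.42354844]]
0.015 -0.0075 [[292.12416341 295.16730574]
 [343.26690813 295.17003494]]
0.025 0.0075 [[292.7971818  259.25743562]
 [342.65796079 259.26062172]]
0.025 -0.0075 [[293.29878748 286.87865997]
 [342.19676751 286.88142973]]
6.75 [ 0.4347 -0.1472  0.026 ] yaw x 1.4300950512385164 q [ 0.1034  0.6273  0.1438  2.3474 -0.4603  0.1905  0.5324] F [-0.275   0.2183  0.2421] 0.19527470167803895 0.0
```

View pics/v5.png

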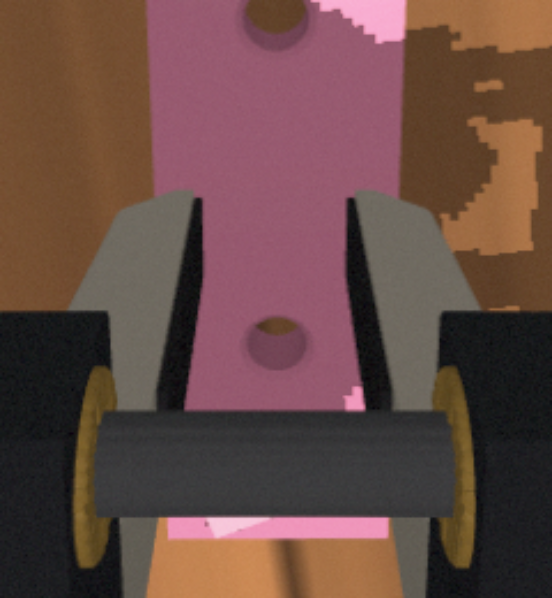

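Both fingers are passing above the foam: in the picture the tips sit about at the TCP, not 25 mm ahead of it. I'll open up and feel downwards.

Call:
servo_tool(commands=[[[-0.5,0,0,-1.0,0,0,0],[-0.5,0,0,0,0,0,0],[-0.5,0,0,0,0,0,0],[-0.5,0,0,0,0,0,0],[-0.5,0,0,0,0,0,0],[-0.5,0,0,0,0,0,0],[-0.5,0,0,0,0,0,0],[-0.5,0,0,0,0,0,0]]])

```text
clock: 7.55
ee_pos: [0.4344, -0.1473, 0.0355]
tcp_rot: [[0.141, 0.99, -0.0], [0.99, -0.141, -0.0], [-0.0, -0.0, -1.0]]
contact_force: [0.7, -0.5, 0.4]
grip_width: 0.742
gripper_force: 0.0
```

Run:
```python
from h import *
s=st()
d=load('s1'); p=np.array([.435,-.1472,.026]); print(w2p(d,[p+[0,0,z] for z in (-.025,0,.012,.03)]))
u=w2p(d,[p])[0].astype(int); x0,y0=u-[70,60]; print(x0,y0)
cv2.imwrite('pics/v6.png',cv2.resize(d['image'][y0:y0+105,x0:x0+140,::-1],None,fx=5,fy=5,interpolation=cv2.INTER_CUBIC))
```

```text
7.55 [ 0.4344 -0.1473  0.0355] yaw x 1.4297633773889267 q [ 0.0883  0.6088  0.1656  2.3437 -0.4532  0.2169  0.5275] F [ 0.6681 -0.5174  0.4431] 0.7424656440624883 0.0
[[266.6132 263.9036]
 [265.6284 257.4094]
 [265.1462 254.2235]
 [264.4109 249.3584]]
195 197
```

View pics/v6.png

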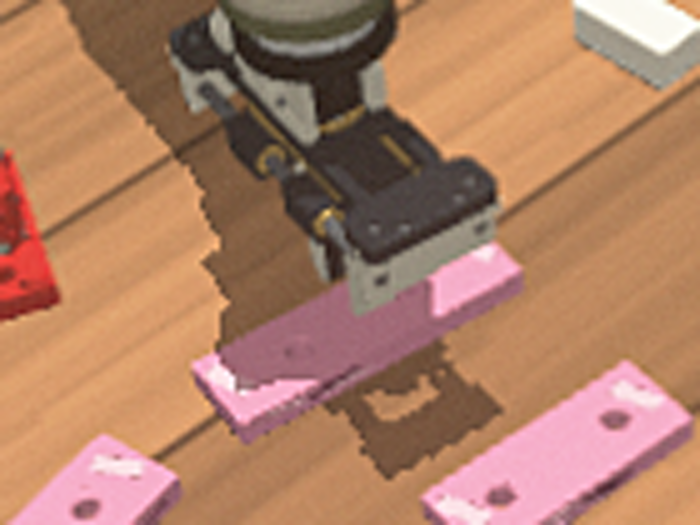

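Call:
servo_tool(commands=[[[-0.5,0,0,1.0,0,0,0],[-0.5,0,0,0.7,0,0,0],[-0.5,0,0,0.3,0,0,0],[-0.5,0,0,0.2,0,0,0],[-0.5,0,0,0,0,0,0]]])

```text
clock: 8.05
ee_pos: [0.4342, -0.1473, 0.0131]
tcp_rot: [[0.141, 0.99, -0.001], [0.99, -0.141, 0.0], [0.0, -0.001, -1.0]]
contact_force: [-0.2, 0.4, -0.2]
grip_width: 0.747
gripper_force: 0.0
```

Run:
```python
from h import *
st()
```

```text
8.05 [ 0.4342 -0.1473  0.0131] yaw x 1.4295273098273638 q [ 0.1216  0.653   0.1186  2.3514 -0.4732  0.1585  0.5429] F [-0.1521  0.3542 -0.2297] 0.7474887958048738 0.0
```

Call:
servo_tool(commands=[[[-0.5,0,0,0.3,0,0,0],[-0.5,0,0,0.3,0,0,0],[-0.5,0,0,0,0,0,0]]])

```text
clock: 8.35
ee_pos: [0.4344, -0.1472, 0.0073]
tcp_rot: [[0.141, 0.99, -0.0], [0.99, -0.141, 0.0], [0.0, -0.0, -1.0]]
contact_force: [0.9, 0.0, -0.3]
grip_width: 0.755
gripper_force: 0.0
```

Call:
servo_tool(commands=[[[-0.5,0,0,0.2,0,0,0],[-0.5,0,0,0.2,0,0,0],[-0.5,0,0,0,0,0,0]]])

```text
clock: 8.65
ee_pos: [0.4344, -0.1473, 0.0033]
tcp_rot: [[0.141, 0.99, -0.0], [0.99, -0.141, 0.0], [-0.0, -0.0, -1.0]]
contact_force: [-0.5, 0.2, 0.4]
grip_width: 0.751
gripper_force: 0.0
```

Run:
```python
from h import *
st(); d=snap('wrist','w7'); s=snap('scene','s7'); x0,y0=215,200
a=cv2.resize(d['image'][200:460,180:460,::-1],(400,372)); b=cv2.resize(s['image'][y0:y0+93,x0:x0+100,::-1],(400,372),interpolation=cv2.INTER_CUBIC)
cv2.imwrite('pics/v7.png',np.hstack([a,b]))
```

```text
8.65 [ 0.4344 -0.1473  0.0033] yaw x 1.4298174470380032 q [ 0.1348  0.6729  0.0994  2.3541 -0.487   0.1324  0.555 ] F [-0.4747  0.1845  0.3796] 0.7507356587885979 0.0
```

View pics/v7.png

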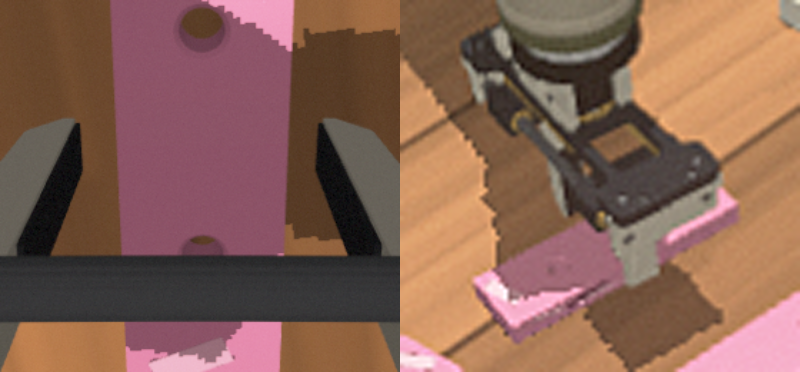

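Call:
servo_tool(commands=[[[-0.5,0,0,0.2,0,0,0],[-0.5,0,0,0.2,0,0,0],[-0.5,0,0,0,0,0,0]]])

```text
clock: 9.05
ee_pos: [0.4344, -0.1473, -0.0007]
tcp_rot: [[0.141, 0.99, -0.0], [0.99, -0.141, 0.0], [0.0, -0.0, -1.0]]
contact_force: [-0.2, -0.2, -0.4]
grip_width: 0.749
gripper_force: 0.0
```

Call:
servo_tool(commands=[[[-0.5,0,0,0.2,0,0,0],[-0.5,0,0,0.1,0,0,0],[-0.5,0,0,0,0,0,0]]])

```text
clock: 9.35
ee_pos: [0.4344, -0.1473, -0.0036]
tcp_rot: [[0.141, 0.99, -0.0], [0.99, -0.141, 0.0], [0.0, -0.0, -1.0]]
contact_force: [-0.9, 0.6, -1.0]
grip_width: 0.748
gripper_force: 0.0
```

Call:
servo_tool(commands=[[[-0.5,0,0,0.2,0,0,0],[-0.5,0,0,0.1,0,0,0],[-0.5,0,0,0,0,0,0]]])

```text
clock: 9.65
ee_pos: [0.4344, -0.1473, -0.0066]
tcp_rot: [[0.141, 0.99, -0.0], [0.99, -0.141, -0.0], [-0.0, -0.0, -1.0]]
contact_force: [-0.3, -0.5, -0.7]
grip_width: 0.752
gripper_force: 0.0
```

Run:
```python
from h import *
st()
```

```text
9.65 [ 0.4344 -0.1473 -0.0066] yaw x 1.429771909545791 q [ 0.1402  0.6941  0.0918  2.3568 -0.5639  0.1098  0.631 ] F [-0.344  -0.5482 -0.7406] 0.752345472244568 0.0
```

Call:
servo_tool(commands=[[[1,0,0,0,0,0,0],[1,0,0,0,0,0,0],[1,0,0,0,0,0,0],[1,0,0,0,0,0,0],[1,0,0,0,0,0,0],[1,0,0,0,0,0,0],[1,0,0,0,0,0,0]]], force=10)

```text
clock: 10.35
ee_pos: [0.4345, -0.1473, -0.0064]
tcp_rot: [[0.141, 0.99, 0.0], [0.99, -0.141, -0.0], [-0.0, 0.0, -1.0]]
contact_force: [0.2, 0.3, 0.6]
grip_width: 0.534
gripper_force: 10.0
```

Call:
servo_tool(commands=[[[1,0,0,-0.5,0,0,0],[1,0,0,-1.5,0,0,0],[1,0,0,-3,0,0,0],[1,0,0,-4,0,0,0],[1,0,0,-4.5,0,0,0],[1,0,0,-4.5,0,0,0],[1,0,0,-3,0,0,0],[1,0,0,0,0,0,0]]])

```text
clock: 11.15
ee_pos: [0.4359, -0.1476, 0.2071]
tcp_rot: [[0.14, 0.99, 0.006], [0.99, -0.14, -0.0], [0.001, 0.006, -1.0]]
contact_force: [0.9, 0.0, -1.5]
grip_width: 0.535
gripper_force: 10.0
```

Run:
```python
from h import *
st(); d=snap('wrist','w8')
th=.148; b=np.array([.5955,.122]); p=b+.09*np.array([np.sin(th),-np.cos(th)])
plan(p[0],p[1],.24,th,g=1)
```

```text
11.15 [ 0.4359 -0.1476  0.2071] yaw x 1.4300516520968478 q [-0.2339  0.3198  0.5737  2.2158 -0.2822  0.6679  0.3983] F [ 0.8972  0.0422 -1.4905] 0.5354741825629027 9.999149143695831
10 rows; total world D cm [17.3521 17.9982  3.4775] rv [ 0.0028 -0.0034  1.2827]
[1, 2.02, 1.47, -0.34, 0.0, -0.0, 0.128], [1, 2.2, 1.2, -0.34, 0.0, -0.0, 0.128], [1, 2.33, 0.91, -0.34, 0.0, -0.0, 0.128], [1, 2.43, 0.6, -0.34, 0.0, -0.0, 0.128], [1, 2.48, 0.28, -0.34, 0.0, -0.0, 0.128], [1, 2.5, -0.04, -0.34, 0.0, -0.0, 0.128], [1, 2.48, -0.35, -0.35, 0.0, -0.0, 0.128], [1, 2.41, -0.67, -0.35, 0.0, -0.0, 0.128], [1, 2.3, -0.97, -0.35, 0.0, -0.0, 0.128], [1, 2.16, -1.26, -0.35, 0.0, -0.0, 0.128],
```

View pics/w8.png

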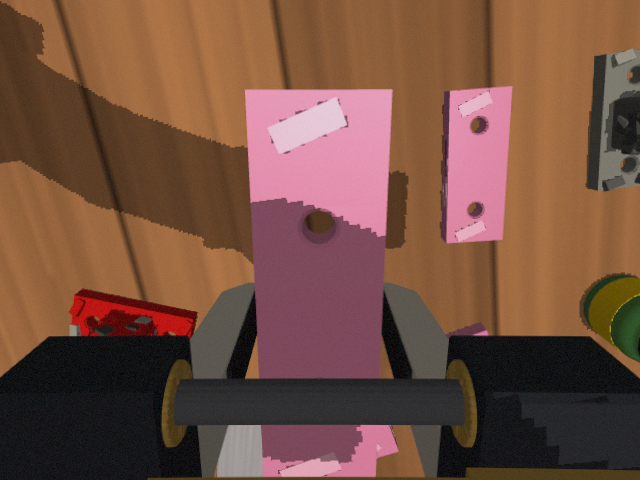

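Layer A is held, with its top edge at row 90 (u 246–392) and hole at (319,225). Carrying it to a stand-off beside the board.

Call:
servo_tool(commands=[[[1,2.0,1.45,-0.35,0,0,0.128],[1,2.2,1.2,-0.35,0,0,0.128],[1,2.35,0.9,-0.35,0,0,0.128],[1,2.45,0.6,-0.35,0,0,0.128],[1,2.5,0.3,-0.35,0,0,0.128],[1,2.5,-0.05,-0.35,0,0,0.128],[1,2.5,-0.35,-0.35,0,0,0.128],[1,2.4,-0.65,-0.35,0,0,0.128],[1,2.3,-0.95,-0.35,0,0,0.128],[1,2.15,-1.25,-0.35,0,0,0.128]]])

```text
clock: 12.2
ee_pos: [0.6082, 0.0335, 0.2368]
tcp_rot: [[0.99, 0.144, -0.002], [0.144, -0.99, -0.0], [-0.002, 0.0, -1.0]]
contact_force: [-0.6, 0.1, -0.0]
grip_width: 0.54
gripper_force: 10.0
```

Call:
servo_tool(commands=[[[1,0,0,0,0,0,0],[1,0,0,0,0,0,0]]])

```text
clock: 12.4
ee_pos: [0.6075, 0.0328, 0.2366]
tcp_rot: [[0.988, 0.151, -0.003], [0.151, -0.988, -0.001], [-0.003, 0.001, -1.0]]
contact_force: [-0.1, 0.1, -0.4]
grip_width: 0.535
gripper_force: 10.0
```

Run:
```python
from h import *
st(); d=snap('wrist','w9')
p=w2p(d,np.array([[.5955,.122,.092]])+np.array([[np.cos(.148),np.sin(.148),0]])*np.array([[.036],[-.036]])); print(p)
im=d['image'][:,:,::-1]; o=[]
for q in p:
    x,y=q.astype(int); o.append(cv2.resize(im[y-25:y+25,x-25:x+25],(400,400),interpolation=cv2.INTER_CUBIC)); print(x-25,y-25)
cv2.imwrite('pics/v9.png',np.hstack(o))
```

```text
12.4 [0.6075 0.0328 0.2366] yaw x 0.15187233639904887 q [-0.741   0.5842  0.9414  1.8797 -0.5667  0.9748 -0.9624] F [-0.0671  0.0534 -0.3668] 0.5351808826256228 9.998982846736908
[[199.1052 165.1914]
 [206.2055 256.307 ]]
174 140
181 231
```

View pics/v9.png

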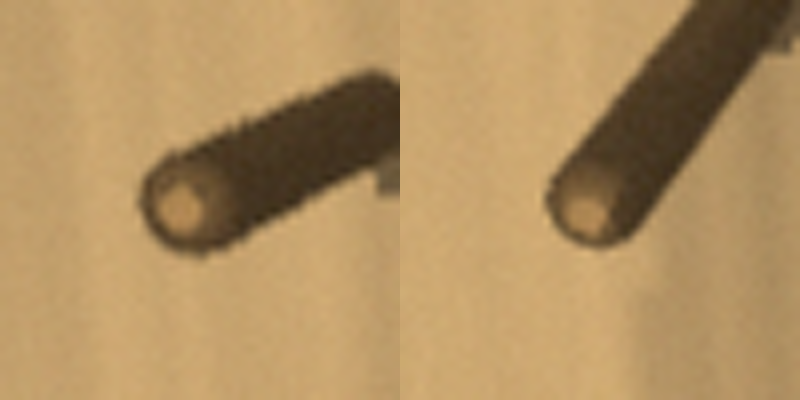

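Run:
```python
from h import *
d=load('w9'); t=p2w(d,[[196.5,165.9],[204.1,257.5]],.094); v=t[0]-t[1]; print('w9',t.mean(0),np.arctan2(v[1],v[0]),np.hypot(*v[:2]))
d=load('w1'); t1=p2w(d,[[321.6,153.4],[321.6,226]],.094); v=t1[1]-t1[0]; print('w1',t1.mean(0),np.arctan2(v[1],v[0]))
m=(t.mean(0)+t1.mean(0))/2; print('mean',m)
# hole & end edge in tool frame
d=load('w8'); P=np.array([.4359,-.1476,.2071]); y=1.4300; tx=np.array([np.cos(y),np.sin(y),0]); ty=np.array([np.sin(y),-np.cos(y),0])
w=p2w(d,[[319,224],[246,90],[392,90]],.2071+.0226)-P
print('tool x',w@tx,'y',w@ty)
```

```text
w9 [0.59504068 0.12323812 0.094     ] 0.15125305335112346 0.07202118618327241
w1 [0.5949742  0.12363714 0.094     ] 0.1492791723606105
mean [0.59500744 0.12343763 0.094     ]
tool x [0.03887406 0.08607219 0.08607884] y [ 0.00030227 -0.02450169  0.02514508]
```

```bash
cat >> h.py <<'E'
MID=np.array([.5950,.1234]); TH=.1503
def over(z,ox,oy,n=None,g=1,yaw=TH):
    tx=np.array([np.cos(yaw),np.sin(yaw)]); ty=np.array([np.sin(yaw),-np.cos(yaw)])
    p=MID-ox*tx-oy*ty; plan(p[0],p[1],z,yaw,n,g)
E
python3 - <<'E'
from h import *
over(.12,.0015,.0003)
E
```

```text
4 rows; total world D cm [ -1.37379191   9.14151825 -11.71509125] rv [0.00057978 0.00243661 0.00038901]
[1, 0.01, -2.31, 2.93, 0.0, 0.001, 0.0], [1, 0.01, -2.31, 2.93, 0.0, 0.001, 0.0], [1, 0.01, -2.31, 2.93, 0.0, 0.001, 0.0], [1, 0.0, -2.31, 2.93, 0.0, 0.001, 0.0],
```

Lateral first, then down.

Call:
servo_tool(commands=[[[1,0.02,-4.0,0,0,0.002,0],[1,0,-4.0,0,0,0,0],[1,0,-1.24,0.5,0,0,0],[1,0,0,3.5,0,0,0],[1,0,0,4,0,0,0],[1,0,0,3.7,0,0,0],[1,0,0,0,0,0,0],[1,0,0,0,0,0,0],[1,0,0,0,0,0,0]]])

```text
clock: 13.35
ee_pos: [0.5959, 0.1232, 0.1234]
tcp_rot: [[0.989, 0.148, 0.004], [0.148, -0.989, 0.001], [0.004, 0.0, -1.0]]
contact_force: [0.2, 0.3, 0.8]
grip_width: 0.536
gripper_force: 10.0
```

Run:
```python
from h import *
st(); over(.085,.0015,.0003)
```

```text
13.35 [0.5959 0.1232 0.1234] yaw x 0.14890289380081817 q [-0.8028  0.7052  0.8123  1.9841 -0.7405  0.7718 -0.9702] F [0.1777 0.2904 0.7813] 0.535586745039909 9.998925626277924
1 rows; total world D cm [-0.2457  0.0284 -3.8395] rv [ 0.0001 -0.0043 -0.0014]
[1, -0.26, -0.06, 3.84, 0.0, -0.004, -0.001],
```

Call:
servo_tool(commands=[[[1,-0.25,-0.05,0.5,0,-0.004,0],[1,0,0,0,0,0,0],[1,0,0,1.0,0,0,0],[1,0,0,1.0,0,0,0],[1,0,0,0.5,0,0,0],[1,0,0,0,0,0,0]]])

```text
clock: 13.95
ee_pos: [0.5918, 0.1241, 0.0904]
tcp_rot: [[0.989, 0.149, -0.004], [0.149, -0.989, -0.001], [-0.004, 0.0, -1.0]]
contact_force: [0.3, -0.4, 0.5]
grip_width: 0.534
gripper_force: 10.0
```

Run:
```python
from h import *
st(); over(.07,.0015,.0003)
```

```text
13.95 [0.5918 0.1241 0.0904] yaw x 0.14976695673224144 q [-0.7758  0.7415  0.7642  2.0067 -0.7867  0.7204 -0.9339] F [ 0.2848 -0.3533  0.5124] 0.5340226663936863 9.99889388680458
1 rows; total world D cm [ 0.1716 -0.0647 -2.0395] rv [ 0.0003  0.0037 -0.0005]
[1, 0.17, 0.09, 2.04, 0.0, 0.004, -0.001],
```

Call:
servo_tool(commands=[[[1,0,0,0,0,0,0],[1,0,0,0,0,0,0],[1,0,0,0,0,0,0]]])

```text
clock: 14.25
ee_pos: [0.5925, 0.1242, 0.0918]
tcp_rot: [[0.989, 0.149, -0.002], [0.149, -0.989, -0.0], [-0.002, 0.0, -1.0]]
contact_force: [0.5, -0.9, 0.4]
grip_width: 0.536
gripper_force: 10.0
```

Run:
```python
from h import *
st(); over(.07,.0015,.0003)
```

```text
14.25 [0.5925 0.1242 0.0918] yaw x 0.14972977554634612 q [-0.7765  0.7397  0.7657  2.0059 -0.7862  0.7209 -0.9342] F [ 0.5119 -0.9176  0.3733] 0.5362963366763851 9.99888226389885
1 rows; total world D cm [ 0.0955 -0.0697 -2.1781] rv [ 0.      0.0015 -0.0006]
[1, 0.09, 0.08, 2.18, 0.0, 0.002, -0.001],
```

Call:
servo_tool(commands=[[[1,0.05,0.07,0,0,0.001,0],[1,0,0,0,0,0,0],[1,0,0,0.4,0,0,0],[1,0,0,0.4,0,0,0],[1,0,0,0.4,0,0,0],[1,0,0,0,0,0,0],[1,0,0,0,0,0,0]]])

```text
clock: 14.95
ee_pos: [0.5934, 0.1232, 0.0794]
tcp_rot: [[0.989, 0.149, -0.0], [0.149, -0.989, -0.001], [-0.0, 0.001, -1.0]]
contact_force: [3.6, -1.7, -2.5]
grip_width: 0.538
gripper_force: 10.0
```

Call:
servo_tool(commands=[[[1,0,0,0.4,0,0,0],[1,0,0,0.4,0,0,0],[1,0,0,0.4,0,0,0],[1,0,0,0.4,0,0,0],[1,0,0,0,0,0,0]]])

```text
clock: 15.45
ee_pos: [0.5934, 0.1233, 0.063]
tcp_rot: [[0.989, 0.149, -0.0], [0.149, -0.989, -0.001], [-0.0, 0.001, -1.0]]
contact_force: [5.7, -1.9, -3.9]
grip_width: 0.536
gripper_force: 10.0
```

Call:
servo_tool(commands=[[[1,0.12,0.03,0,0,0,0],[1,0,0,0,0,0,0],[1,0,0,0,0,0,0]]])

```text
clock: 15.75
ee_pos: [0.5936, 0.1234, 0.0632]
tcp_rot: [[0.989, 0.149, -0.002], [0.149, -0.989, -0.0], [-0.002, 0.0, -1.0]]
contact_force: [1.6, -2.9, -1.8]
grip_width: 0.535
gripper_force: 10.0
```

Call:
servo_tool(commands=[[[1,0,0,0.6,0,0,0],[1,0,0,0.6,0,0,0],[1,0,0,0.6,0,0,0],[1,0,0,0.6,0,0,0],[1,0,0,0,0,0,0]]])

```text
clock: 16.25
ee_pos: [0.5937, 0.1235, 0.0385]
tcp_rot: [[0.989, 0.149, -0.002], [0.149, -0.989, -0.0], [-0.002, 0.0, -1.0]]
contact_force: [1.2, -1.0, -0.4]
grip_width: 0.539
gripper_force: 10.0
```

Call:
servo_tool(commands=[[[1,0,0,0.7,0,0,0],[1,0,0,0.7,0,0,0],[1,0,0,0.7,0,0,0],[1,0,0,0.7,0,0,0],[1,0,0,0.2,0,0,0],[1,0,0,0,0,0,0]]])

```text
clock: 16.85
ee_pos: [0.5938, 0.1234, 0.009]
tcp_rot: [[0.989, 0.149, -0.002], [0.149, -0.989, -0.0], [-0.002, -0.0, -1.0]]
contact_force: [0.8, 0.1, 0.1]
grip_width: 0.536
gripper_force: 10.0
```

Call:
servo_tool(commands=[[[1,0,0,0.2,0,0,0],[1,0,0,0.1,0,0,0],[1,0,0,0,0,0,0]]])

```text
clock: 17.15
ee_pos: [0.594, 0.1236, 0.0065]
tcp_rot: [[0.989, 0.149, -0.001], [0.149, -0.989, 0.0], [-0.001, -0.0, -1.0]]
contact_force: [-1.1, 0.2, -0.4]
grip_width: 0.538
gripper_force: 10.0
```

Call:
servo_tool(commands=[[[1,0,0,0.15,0,0,0],[1,0,0,0,0,0,0],[-0.4,0,0,0,0,0,0],[-0.4,0,0,0,0,0,0],[-0.4,0,0,0,0,0,0],[-0.4,0,0,-1,0,0,0],[-0.4,0,0,-3,0,0,0],[-0.4,0,0,-4.5,0,0,0],[-0.4,0,0,-4.5,0,0,0],[-0.4,0,0,-4.5,0,0,0]]])

```text
clock: 18.15
ee_pos: [0.5938, 0.1231, 0.1823]
tcp_rot: [[0.989, 0.149, -0.001], [0.149, -0.989, -0.001], [-0.001, 0.0, -1.0]]
contact_force: [0.2, -0.4, -0.4]
grip_width: 0.702
gripper_force: 0.0
```

Run:
```python
from h import *
st(); d=snap('top','top1'); im=d['image'].astype(int)
m=((im[:,:,0]-im[:,:,1]>35)&(im[:,:,2]-im[:,:,1]>5)&(im[:,:,0]>120)).astype(np.uint8); m[:,520:]=0
cs,_=cv2.findContours(cv2.morphologyEx(m,cv2.MORPH_CLOSE,np.ones((5,5))),cv2.RETR_EXTERNAL,cv2.CHAIN_APPROX_NONE)
for c in cs:
    if cv2.contourArea(c)<200: continue
    w=p2w(d,c[:,0,:],0.016)[:,:2]; R=cv2.minAreaRect((w*1000).astype(np.float32)); b=cv2.boxPoints(R); L=max([b[1]-b[0],b[2]-b[1]],key=np.linalg.norm); print(R[:2],np.arctan2(L[1],L[0]))
plan(.444,-.3525,.22,1.766-np.pi,g=-.4)
plan(.444,-.3525,.22,1.766,g=-.4)
```

```text
18.15 [0.5938 0.1231 0.1823] yaw x 0.14908701995457208 q [-0.857   0.6427  0.8948  1.9386 -0.6508  0.8802 -1.0419] F [ 0.2399 -0.3712 -0.4369] 0.7018288088270315 0.0
((444.7624206542969, -354.13507080078125), (49.52129364013672, 150.10865783691406)) -1.3702128
((569.6151733398438, -352.82818603515625), (50.03254699707031, 109.98295593261719)) -1.3198043
((575.9288940429688, -138.93145751953125), (130.4359588623047, 50.0109977722168)) 1.4951861
12 rows; total world D cm [-15.303  -47.4879   3.1092] rv [-0.0054 -0.005   1.5237]
[-0.4, -1.84, 3.73, -0.27, -0.0, -0.0, 0.127], [-0.4, -1.36, 3.93, -0.27, -0.0, -0.0, 0.127], [-0.4, -0.85, 4.07, -0.27, -0.0, -0.0, 0.127], [-0.4, -0.33, 4.14, -0.27, -0.0, -0.0, 0.127], [-0.4, 0.2, 4.15, -0.26, -0.0, -0.0, 0.127], [-0.4, 0.73, 4.09, -0.26, -0.0, -0.0, 0.127], [-0.4, 1.24, 3.97, -0.26, -0.0, -0.0, 0.127], [-0.4, 1.73, 3.78, -0.26, -0.0, -0.0, 0.127], [-0.4, 2.19, 3.53, -0.26, -0.0, -0.0, 0.127], [-0.4, 2.62, 3.22, -0.26, -0.0, -0.0, 0.127], [-0.4, 3.01, 2.87, -0.26, -0.0, -0.0, 0.127], [-0.4, 3.35, 2.46, -0.26, -0.0, -0.0, 0.127], 
12 rows; total world D cm [-15.303  -47.4879   3.1092] rv [ 0.005  -0.0055 -1.6179]
[-0.4, -1.84, 3.73, -0.27, 0.0, -0.0, -0.135], [-0.4, -2.33, 3.44, -0.27, 0.0, -0.0, -0.135], [-0.4, -2.77, 3.1, -0.27, 0.0, -0.0, -0.135], [-0.4, -3.16, 2.7, -0.27, 0.0, -0.0, -0.135], [-0.4, -3.5, 2.25, -0.27, 0.0, -0.0, -0.135], [-0.4, -3.77, 1.76, -0.27, 0.0, -0.0, -0.135], [-0.4, -3.97, 1.24, -0.27, 0.0, -0.0, -0.135], [-0.4, -4.1, 0.69, -0.27, 0.0, -0.0, -0.135], [-0.4, -4.15, 0.13, -0.27, 0.0, -0.0, -0.135], [-0.4, -4.14, -0.43, -0.27, 0.0, -0.0, -0.135], [-0.4, -4.04, -0.98, -0.26, 0.0, -0.0, -0.135], [-0.4, -3.87, -1.51, -0.26, 0.0, -0.0, -0.135],
```

Call:
servo_tool(commands=[[[-0.4,-1.85,3.75,-0.3,0,0,-0.135],[-0.4,-2.35,3.45,-0.3,0,0,-0.135],[-0.4,-2.75,3.1,-0.3,0,0,-0.135],[-0.4,-3.15,2.7,-0.3,0,0,-0.135],[-0.4,-3.5,2.25,-0.3,0,0,-0.135],[-0.4,-3.75,1.75,-0.3,0,0,-0.135],[-0.4,-3.95,1.25,-0.3,0,0,-0.135],[-0.4,-4.1,0.7,-0.3,0,0,-0.135],[-0.4,-4.15,0.15,-0.3,0,0,-0.135],[-0.4,-4.15,-0.45,-0.3,0,0,-0.135]]])

```text
clock: 19.2
ee_pos: [0.4671, -0.2744, 0.211]
tcp_rot: [[0.066, 0.998, -0.001], [0.998, -0.066, -0.001], [-0.001, -0.001, -1.0]]
contact_force: [1.0, -0.1, -0.8]
grip_width: 0.702
gripper_force: 0.0
```

Call:
servo_tool(commands=[[[-0.4,-4.05,-1.0,-0.3,0,0,-0.135],[-0.4,-3.85,-1.5,-0.3,0,0,-0.135],[-0.4,0,0,0,0,0,0],[-0.4,0,0,0,0,0,0],[-0.4,0,0,0,0,0,0],[-0.4,0,0,0,0,0,0]]])

```text
clock: 19.8
ee_pos: [0.4434, -0.3501, 0.2162]
tcp_rot: [[-0.199, 0.98, -0.001], [0.98, 0.199, 0.0], [0.001, -0.001, -1.0]]
contact_force: [0.2, -0.3, -0.4]
grip_width: 0.694
gripper_force: 0.0
```

```bash
cat >> h.py <<'E'
def pink(d,z,near,vmax=290,umin=0):
    im=d['image'].astype(int); m=((im[:,:,0]-im[:,:,1]>25)&(im[:,:,2]-im[:,:,1]>5)).astype(np.uint8); m[vmax:]=0
    best=None
    for c in cv2.findContours(cv2.morphologyEx(m,cv2.MORPH_CLOSE,np.ones((9,9))),cv2.RETR_EXTERNAL,cv2.CHAIN_APPROX_NONE)[0]:
        if cv2.contourArea(c)<800: continue
        w=p2w(d,c[:,0,:],z)[:,:2]; R=cv2.minAreaRect((w*1000).astype(np.float32)); b=cv2.boxPoints(R); L=max([b[1]-b[0],b[2]-b[1]],key=np.linalg.norm)
        o=(np.array(R[0])/1000,sorted(R[1]),np.arctan2(L[1],L[0])); print(o, 'rows',c[:,0,1].min(),c[:,0,1].max())
        if best is None or np.hypot(*(o[0]-near))<np.hypot(*(best[0]-near)): best=o
    return best
E
python3 - <<'E'
from h import *
s=st(); d=snap('wrist','w10'); o=pink(d,.016,s['ee_pos'][:2])
a=o[2]+(np.pi if o[2]<0 else 0); plan(*o[0],.03,a,g=-.4)
E
```

```text
19.8 [ 0.4434 -0.3501  0.2162] yaw x 1.771445416958153 q [ 0.27    0.4222  0.4184  1.9801 -0.2366  0.7872  1.0248] F [ 0.2173 -0.2938 -0.3752] 0.6938411895178789 0.0
(array([ 0.5659, -0.352 ]), [53.320594787597656, 112.19873046875], np.float32(-1.3187206)) rows 166 286
(array([ 0.4428, -0.3534]), [50.39289093017578, 150.05245971679688], np.float32(-1.3710269)) rows 117 281
(array([ 0.5697, -0.1806]), [49.868404388427734, 55.24974822998047], np.float32(-0.05201843)) rows 0 64
(array([ 0.2619, -0.2511]), [47.803680419921875, 79.28053283691406], np.float32(-0.42194912)) rows 0 90
5 rows; total world D cm [ -0.0635  -0.3221 -18.6174] rv [-0.0011 -0.0006  0.0011]
[-0.4, -0.06, -0.02, 3.72, -0.0, -0.0, 0.0], [-0.4, -0.06, -0.02, 3.72, -0.0, -0.0, 0.0], [-0.4, -0.06, -0.02, 3.72, -0.0, -0.0, 0.0], [-0.4, -0.06, -0.02, 3.72, -0.0, -0.0, 0.0], [-0.4, -0.06, -0.02, 3.72, -0.0, -0.0, 0.0],
```

Call:
servo_tool(commands=[[[-0.4,-0.3,-0.1,4,0,0,0],[-0.4,0,0,4.5,0,0,0],[-0.4,0,0,4.5,0,0,0],[-0.4,0,0,4.5,0,0,0],[-0.4,0,0,2.5,0,0,0],[-0.4,0,0,1.5,0,0,0],[-0.4,0,0,0.6,0,0,0],[-0.4,0,0,0,0,0,0],[-0.4,0,0,0,0,0,0]]])

```text
clock: 20.75
ee_pos: [0.4427, -0.3548, -0.004]
tcp_rot: [[-0.198, 0.98, -0.0], [0.98, 0.198, -0.001], [-0.001, -0.0, -1.0]]
contact_force: [-0.6, -0.2, -0.0]
grip_width: 0.699
gripper_force: 0.0
```

Call:
servo_tool(commands=[[[1,0,0,0,0,0,0],[1,0,0,0,0,0,0],[1,0,0,0,0,0,0],[1,0,0,0,0,0,0],[1,0,0,0,0,0,0],[1,0,0,0,0,0,0]]], force=10)

```text
clock: 21.35
ee_pos: [0.4426, -0.355, -0.004]
tcp_rot: [[-0.198, 0.98, 0.0], [0.98, 0.198, -0.001], [-0.001, 0.0, -1.0]]
contact_force: [-0.0, 0.5, 6.5]
grip_width: 0.537
gripper_force: 10.0
```

Call:
servo_tool(commands=[[[1,0,0,-0.5,0,0,0],[1,0,0,-1.5,0,0,0],[1,0,0,-3,0,0,0],[1,0,0,-4,0,0,0],[1,0,0,-4,0,0,0],[1,0,0,-4,0,0,0],[1,0,0,-2,0,0,0],[1,0,0,0,0,0,0],[1,0,0,0,0,0,0]]])

```text
clock: 22.25
ee_pos: [0.4422, -0.3545, 0.1854]
tcp_rot: [[-0.198, 0.98, -0.0], [0.98, 0.198, -0.0], [-0.0, -0.0, -1.0]]
contact_force: [-0.7, -0.4, -1.7]
grip_width: 0.536
gripper_force: 10.0
```

Run:
```python
from h import *
st(); over(.16,.0015,0)
```

```text
22.25 [ 0.4422 -0.3545  0.1854] yaw x 1.7700685465627384 q [ 0.2859  0.4648  0.4134  2.008  -0.2754  0.7223  1.0678] F [-0.6677 -0.3787 -1.6715] 0.5362405337368041 9.998261332511902
12 rows; total world D cm [15.1268 47.7681 -2.5376] rv [-0.0002  0.0003  1.6198]
[1, 3.65, 2.02, 0.21, -0.0, 0.0, 0.135], [1, 3.89, 1.51, 0.21, -0.0, 0.0, 0.135], [1, 4.06, 0.98, 0.21, -0.0, 0.0, 0.135], [1, 4.15, 0.42, 0.21, -0.0, 0.0, 0.135], [1, 4.17, -0.14, 0.21, -0.0, 0.0, 0.135], [1, 4.12, -0.7, 0.21, -0.0, 0.0, 0.135], [1, 3.98, -1.25, 0.21, -0.0, 0.0, 0.135], [1, 3.78, -1.77, 0.21, -0.0, 0.0, 0.135], [1, 3.51, -2.27, 0.21, -0.0, 0.0, 0.135], [1, 3.17, -2.72, 0.21, -0.0, 0.0, 0.135], [1, 2.78, -3.12, 0.21, -0.0, 0.0, 0.135], [1, 2.33, -3.47, 0.21, -0.0, 0.0, 0.135],
```

Call:
servo_tool(commands=[[[1,3.65,2.0,0.2,0,0,0.135],[1,3.9,1.5,0.2,0,0,0.135],[1,4.05,1.0,0.2,0,0,0.135],[1,4.15,0.4,0.2,0,0,0.135],[1,4.15,-0.15,0.2,0,0,0.135],[1,4.1,-0.7,0.2,0,0,0.135],[1,4.0,-1.25,0.2,0,0,0.135],[1,3.8,-1.75,0.2,0,0,0.135],[1,3.5,-2.25,0.2,0,0,0.135],[1,3.15,-2.7,0.2,0,0,0.135]]])

```text
clock: 23.25
ee_pos: [0.5678, 0.044, 0.1635]
tcp_rot: [[0.915, 0.402, -0.003], [0.402, -0.915, -0.001], [-0.003, -0.0, -1.0]]
contact_force: [1.4, -0.8, -0.9]
grip_width: 0.536
gripper_force: 10.0
```

Call:
servo_tool(commands=[[[1,2.8,-3.1,0.2,0,0,0.135],[1,2.35,-3.45,0.2,0,0,0.135],[1,0,0,0,0,0,0],[1,0,0,0,0,0,0],[1,0,0,0,0,0,0],[1,0,0,0,0,0,0],[1,0,0,0,0,0,0]]])

```text
clock: 23.95
ee_pos: [0.594, 0.1205, 0.1612]
tcp_rot: [[0.989, 0.148, -0.001], [0.148, -0.989, 0.0], [-0.001, -0.0, -1.0]]
contact_force: [-0.1, 0.2, -0.4]
grip_width: 0.538
gripper_force: 10.0
```

```bash
cat >> h.py <<'E'
def held(d,a,half):
    "held layer's far edge row -> layer offset in tool frame; a: TCP-to-layer-top height"
    s=r.read_state(); R=np.array(s['tcp_rot']); P=np.array(s['ee_pos'])
    im=d['image'].astype(int); m=((im[:,:,0]-im[:,:,1]>25)&(im[:,:,2]-im[:,:,1]>5)).astype(np.uint8); m[300:]=0
    c=max(cv2.findContours(m,cv2.RETR_EXTERNAL,cv2.CHAIN_APPROX_NONE)[0],key=cv2.contourArea)[:,0,:]
    t=(p2w(d,c,P[2]+a)-P)@R; print('held: end x',np.percentile(t[:,0],[95,99,100])*1000-half*1000,'y',t[:,1].min()*1000,t[:,1].max()*1000)
E
python3 - <<'E'
from h import *
st(); d=snap('wrist','w11'); held(d,.020,.075); over(.10,.0015,0)
E
```

```text
23.95 [0.594  0.1205 0.1612] yaw x 0.14808270359845635 q [-0.859   0.6857  0.9184  1.959  -0.7221  0.8656 -0.9706] F [-0.1077  0.1819 -0.4446] 0.5382837064241669 9.998245686292648
held: end x [7.9432 8.2682 8.2729] y -26.02596519178745 24.294318617288138
2 rows; total world D cm [-0.0539  0.2402 -6.1279] rv [-0.0004  0.0007 -0.002 ]
[1, -0.01, -0.12, 3.06, -0.0, 0.0, -0.001], [1, -0.01, -0.12, 3.06, -0.0, 0.0, -0.001],
```

Call:
servo_tool(commands=[[[1,0,-0.24,2,0,0,0],[1,0,0,3,0,0,0],[1,0,0,1,0,0,0],[1,0,0,0,0,0,0],[1,0,0,0,0,0,0],[1,0,0,0,0,0,0],[1,0,0,0,0,0,0]]])

```text
clock: 24.7
ee_pos: [0.5942, 0.1242, 0.102]
tcp_rot: [[0.989, 0.149, 0.0], [0.149, -0.989, 0.0], [0.0, -0.0, -1.0]]
contact_force: [-0.3, -0.6, -0.8]
grip_width: 0.535
gripper_force: 10.0
```

Run:
```python
from h import *
st(); over(.075,.0013,0)
```

```text
24.7 [0.5942 0.1242 0.102 ] yaw x 0.14985889087567744 q [-0.811   0.7494  0.8321  1.9993 -0.815   0.7647 -0.9017] F [-0.298  -0.615  -0.7887] 0.5345588991339575 9.998266249895096
1 rows; total world D cm [-0.0508 -0.1043 -2.7024] rv [-0.0002 -0.0005 -0.0004]
[1, -0.07, 0.1, 2.7, -0.0, -0.0, -0.0],
```

Call:
servo_tool(commands=[[[1,-0.06,0.1,0,0,0,0],[1,0,0,0.5,0,0,0],[1,0,0,0.5,0,0,0],[1,0,0,0.5,0,0,0],[1,0,0,0.5,0,0,0],[1,0,0,0.5,0,0,0],[1,0,0,0,0,0,0],[1,0,0,0,0,0,0]]])

```text
clock: 25.5
ee_pos: [0.5932, 0.123, 0.0759]
tcp_rot: [[0.989, 0.149, -0.001], [0.149, -0.989, -0.0], [-0.001, 0.0, -1.0]]
contact_force: [0.4, -0.1, -0.2]
grip_width: 0.538
gripper_force: 10.0
```

Call:
servo_tool(commands=[[[1,0,0,0.8,0,0,0],[1,0,0,0.8,0,0,0],[1,0,0,0.8,0,0,0],[1,0,0,0.8,0,0,0],[1,0,0,0.8,0,0,0],[1,0,0,0.6,0,0,0],[1,0,0,0.3,0,0,0],[1,0,0,0,0,0,0],[1,0,0,0,0,0,0]]])

```text
clock: 26.4
ee_pos: [0.5931, 0.1231, 0.0271]
tcp_rot: [[0.989, 0.149, -0.001], [0.149, -0.989, -0.0], [-0.001, -0.0, -1.0]]
contact_force: [0.1, -0.2, -0.2]
grip_width: 0.533
gripper_force: 10.0
```

Call:
servo_tool(commands=[[[1,0,0,0.2,0,0,0],[1,0,0,0.1,0,0,0],[1,0,0,0,0,0,0]]])

```text
clock: 26.7
ee_pos: [0.5932, 0.1232, 0.0241]
tcp_rot: [[0.989, 0.149, -0.001], [0.149, -0.989, 0.0], [-0.001, -0.0, -1.0]]
contact_force: [0.5, -0.1, -0.5]
grip_width: 0.537
gripper_force: 10.0
```

Call:
servo_tool(commands=[[[-0.4,0,0,0,0,0,0],[-0.4,0,0,0,0,0,0],[-0.4,0,0,0,0,0,0],[-0.4,0,0,-1,0,0,0],[-0.4,0,0,-3,0,0,0],[-0.4,0,0,-4.5,0,0,0],[-0.4,0,0,-4.5,0,0,0],[-0.4,0,0,-4.5,0,0,0],[-0.4,0,0,-1,0,0,0],[-0.4,0,0,0,0,0,0]]])

```text
clock: 27.7
ee_pos: [0.5941, 0.1233, 0.2112]
tcp_rot: [[0.989, 0.149, 0.002], [0.149, -0.989, 0.001], [0.002, -0.001, -1.0]]
contact_force: [1.0, 0.2, -0.2]
grip_width: 0.7
gripper_force: 0.0
```

Run:
```python
from h import *
st(); d=snap('wrist','w12'); pink(d,.044,MID)
plan(.5745,-.1375,.22,1.495,g=-.4)
```

```text
27.7 [0.5941 0.1233 0.2112] yaw x 0.1500129955258186 q [-0.9038  0.6324  0.9787  1.9152 -0.6506  0.9469 -1.0317] F [ 1.025   0.1967 -0.2038] 0.7004037830180405 0.0
(array([ 0.5842, -0.1039]), [48.603145599365234, 109.00872039794922], np.float32(1.5032792)) rows 219 289
(array([0.6005, 0.1251]), [50.163597106933594, 156.86717224121094], np.float32(0.15184723)) rows 100 289
10 rows; total world D cm [ -1.8706 -26.105    1.0617] rv [-0.0007 -0.0004 -1.3446]
[-0.4, -0.58, 2.55, -0.11, -0.0, -0.0, -0.134], [-0.4, -0.91, 2.45, -0.11, -0.0, -0.0, -0.134], [-0.4, -1.23, 2.31, -0.11, -0.0, -0.0, -0.134], [-0.4, -1.53, 2.12, -0.11, -0.0, -0.0, -0.134], [-0.4, -1.8, 1.9, -0.11, -0.0, -0.0, -0.134], [-0.4, -2.04, 1.64, -0.11, -0.0, -0.0, -0.134], [-0.4, -2.24, 1.35, -0.11, -0.0, -0.0, -0.134], [-0.4, -2.4, 1.04, -0.11, -0.0, -0.0, -0.134], [-0.4, -2.52, 0.71, -0.11, -0.0, -0.0, -0.134], [-0.4, -2.59, 0.36, -0.11, -0.0, -0.0, -0.134],
```

Call:
servo_tool(commands=[[[-0.4,-0.6,2.55,-0.1,0,0,-0.134],[-0.4,-0.9,2.45,-0.1,0,0,-0.134],[-0.4,-1.25,2.3,-0.1,0,0,-0.134],[-0.4,-1.55,2.1,-0.1,0,0,-0.134],[-0.4,-1.8,1.9,-0.1,0,0,-0.134],[-0.4,-2.05,1.65,-0.1,0,0,-0.134],[-0.4,-2.25,1.35,-0.1,0,0,-0.134],[-0.4,-2.4,1.05,-0.1,0,0,-0.134],[-0.4,-2.5,0.7,-0.1,0,0,-0.134],[-0.4,-2.6,0.35,-0.1,0,0,-0.134]]])

```text
clock: 28.75
ee_pos: [0.5723, -0.1383, 0.2172]
tcp_rot: [[0.075, 0.997, -0.004], [0.997, -0.075, 0.001], [0.0, -0.004, -1.0]]
contact_force: [0.3, -0.3, -0.2]
grip_width: 0.699
gripper_force: 0.0
```

Call:
servo_tool(commands=[[[-0.4,0,0,0,0,0,0],[-0.4,0,0,0,0,0,0],[-0.4,0,0,0,0,0,0],[-0.4,0,0,0,0,0,0]]])

```text
clock: 29.15
ee_pos: [0.5734, -0.1364, 0.2184]
tcp_rot: [[0.08, 0.997, -0.002], [0.997, -0.08, 0.0], [0.0, -0.002, -1.0]]
contact_force: [0.7, -0.9, -0.3]
grip_width: 0.698
gripper_force: 0.0
```

Run:
```python
from h import *
s=st(); d=snap('wrist','w13'); o=pink(d,.016,s['ee_pos'][:2])
a=o[2]+(np.pi if o[2]<0 else 0); plan(*o[0],-.005,a,g=-.4)
```

```text
29.15 [ 0.5734 -0.1364  0.2184] yaw x 1.4906740488198615 q [-0.2465  0.4729  0.5599  1.9299 -0.3325  0.8331  0.4111] F [ 0.7464 -0.8896 -0.3315] 0.6979116070413386 0.0
(array([ 0.5751, -0.1372]), [50.448211669921875, 130.27288818359375], np.float32(1.49394)) rows 126 268
5 rows; total world D cm [  0.1627  -0.0736 -22.357 ] rv [-0.0018  0.     -0.003 ]
[-0.4, -0.01, 0.04, 4.47, -0.0, 0.0, -0.001], [-0.4, -0.01, 0.04, 4.47, -0.0, 0.0, -0.001], [-0.4, -0.01, 0.04, 4.47, -0.0, 0.0, -0.001], [-0.4, -0.01, 0.04, 4.47, -0.0, 0.0, -0.001], [-0.4, -0.01, 0.04, 4.47, -0.0, 0.0, -0.001],
```

Call:
servo_tool(commands=[[[-0.4,-0.06,0.15,4,0,0,-0.002],[-0.4,0,0,4.5,0,0,0],[-0.4,0,0,4.5,0,0,0],[-0.4,0,0,4.5,0,0,0],[-0.4,0,0,2.5,0,0,0],[-0.4,0,0,1.5,0,0,0],[-0.4,0,0,0.75,0,0,0],[-0.4,0,0,0,0,0,0],[-0.4,0,0,0,0,0,0]]])

```text
clock: 30.1
ee_pos: [0.5754, -0.1386, -0.0023]
tcp_rot: [[0.079, 0.997, 0.001], [0.997, -0.079, -0.0], [-0.0, 0.001, -1.0]]
contact_force: [0.6, -0.4, -0.6]
grip_width: 0.7
gripper_force: 0.0
```

Call:
servo_tool(commands=[[[1,0,0,0,0,0,0],[1,0,0,0,0,0,0],[1,0,0,0,0,0,0],[1,0,0,0,0,0,0],[1,0,0,0,0,0,0],[1,0,0,0,0,0,0]]], force=10)

```text
clock: 30.7
ee_pos: [0.5752, -0.1385, -0.0025]
tcp_rot: [[0.079, 0.997, 0.0], [0.997, -0.079, -0.0], [-0.0, 0.0, -1.0]]
contact_force: [-0.4, 0.6, 6.3]
grip_width: 0.538
gripper_force: 10.0
```

Call:
servo_tool(commands=[[[1,0,0,-0.5,0,0,0],[1,0,0,-1.5,0,0,0],[1,0,0,-3,0,0,0],[1,0,0,-4,0,0,0],[1,0,0,-4,0,0,0],[1,0,0,-4,0,0,0],[1,0,0,-2,0,0,0],[1,0,0,0,0,0,0],[1,0,0,0,0,0,0]]])

```text
clock: 31.6
ee_pos: [0.5747, -0.1381, 0.1873]
tcp_rot: [[0.079, 0.997, 0.0], [0.997, -0.079, 0.0], [0.0, 0.0, -1.0]]
contact_force: [-0.7, 0.0, -0.7]
grip_width: 0.534
gripper_force: 10.0
```

Run:
```python
from h import *
st(); over(.16,.0,0)
```

```text
31.6 [ 0.5747 -0.1381  0.1873] yaw x 1.4921544845511931 q [-0.2298  0.5129  0.5464  1.9584 -0.375   0.7707  0.4541] F [-0.708   0.0339 -0.7394] 0.533806920228011 9.999292194843292
10 rows; total world D cm [ 2.0343 26.1524 -2.7275] rv [-0.0001 -0.0002  1.3419]
[1, 2.62, -0.0, 0.27, -0.0, -0.0, 0.134], [1, 2.6, -0.35, 0.27, -0.0, -0.0, 0.134], [1, 2.53, -0.7, 0.27, -0.0, -0.0, 0.134], [1, 2.41, -1.03, 0.27, -0.0, -0.0, 0.134], [1, 2.25, -1.34, 0.27, -0.0, -0.0, 0.134], [1, 2.05, -1.63, 0.27, -0.0, -0.0, 0.134], [1, 1.82, -1.89, 0.27, -0.0, -0.0, 0.134], [1, 1.55, -2.12, 0.27, -0.0, -0.0, 0.134], [1, 1.25, -2.31, 0.27, -0.0, -0.0, 0.134], [1, 0.93, -2.45, 0.27, -0.0, -0.0, 0.134],
```

Call:
servo_tool(commands=[[[1,2.6,0,0.3,0,0,0.134],[1,2.6,-0.35,0.3,0,0,0.134],[1,2.55,-0.7,0.3,0,0,0.134],[1,2.4,-1.05,0.3,0,0,0.134],[1,2.25,-1.35,0.3,0,0,0.134],[1,2.05,-1.65,0.3,0,0,0.134],[1,1.8,-1.9,0.3,0,0,0.134],[1,1.55,-2.1,0.3,0,0,0.134],[1,1.25,-2.3,0.3,0,0,0.134],[1,0.9,-2.45,0.3,0,0,0.134]]])

```text
clock: 32.6
ee_pos: [0.5935, 0.1236, 0.1551]
tcp_rot: [[0.989, 0.145, -0.003], [0.145, -0.989, -0.001], [-0.003, 0.001, -1.0]]
contact_force: [0.1, -0.7, -0.7]
grip_width: 0.535
gripper_force: 10.0
```

Call:
servo_tool(commands=[[[1,0,0,2,0,0,0],[1,0,0,2.5,0,0,0],[1,0,0,0.7,0,0,0],[1,0,0,0,0,0,0],[1,0,0,0,0,0,0],[1,0,0,0,0,0,0],[1,0,0,0,0,0,0],[1,0,0,0,0,0,0]]])

```text
clock: 33.4
ee_pos: [0.5946, 0.1228, 0.1051]
tcp_rot: [[0.989, 0.151, -0.0], [0.151, -0.989, 0.0], [-0.0, -0.0, -1.0]]
contact_force: [-0.1, -0.6, 0.6]
grip_width: 0.533
gripper_force: 10.0
```

Run:
```python
from h import *
st(); over(.075,.0012,0)
```

```text
33.4 [0.5946 0.1228 0.1051] yaw x 0.15173370104790795 q [-0.8236  0.7573  0.8625  1.9976 -0.8309  0.785  -0.8798] F [-0.0574 -0.6275  0.5732] 0.5332852908187045 9.999190717935562
1 rows; total world D cm [-0.0789  0.0467 -3.014 ] rv [-0.0003  0.0001  0.0014]
[1, -0.07, -0.06, 3.01, -0.0, 0.0, 0.001],
```

Call:
servo_tool(commands=[[[1,-0.07,-0.05,0,0,0,0.001],[1,0,0,0.5,0,0,0],[1,0,0,0.5,0,0,0],[1,0,0,0.5,0,0,0],[1,0,0,0.5,0,0,0],[1,0,0,0.5,0,0,0],[1,0,0,0.5,0,0,0],[1,0,0,0,0,0,0],[1,0,0,0,0,0,0]]])

```text
clock: 34.3
ee_pos: [0.5935, 0.123, 0.0744]
tcp_rot: [[0.989, 0.15, -0.001], [0.15, -0.989, -0.0], [-0.001, 0.0, -1.0]]
contact_force: [0.5, 0.5, -0.6]
grip_width: 0.538
gripper_force: 10.0
```

Call:
servo_tool(commands=[[[1,0,0,0.7,0,0,0],[1,0,0,0.7,0,0,0],[1,0,0,0.7,0,0,0],[1,0,0,0.6,0,0,0],[1,0,0,0.3,0,0,0],[1,0,0,0,0,0,0],[1,0,0,0,0,0,0]]])

```text
clock: 35.0
ee_pos: [0.5935, 0.1229, 0.0445]
tcp_rot: [[0.989, 0.15, -0.001], [0.15, -0.989, -0.0], [-0.001, 0.0, -1.0]]
contact_force: [1.6, -1.2, -2.1]
grip_width: 0.536
gripper_force: 10.0
```

Down the last 3 mm, release, and rise.

Call:
servo_tool(commands=[[[1,0,0,0.2,0,0,0],[1,0,0,0.1,0,0,0],[1,0,0,0,0,0,0],[-0.4,0,0,0,0,0,0],[-0.4,0,0,0,0,0,0],[-0.4,0,0,0,0,0,0],[-0.4,0,0,-1,0,0,0],[-0.4,0,0,-4.5,0,0,0],[-0.4,0,0,-4.5,0,0,0],[-0.4,0,0,-4.5,0,0,0]]])

```text
clock: 36.0
ee_pos: [0.5932, 0.1226, 0.1887]
tcp_rot: [[0.989, 0.149, -0.002], [0.149, -0.989, -0.001], [-0.002, 0.001, -1.0]]
contact_force: [0.8, 0.7, -0.2]
grip_width: 0.702
gripper_force: 0.0
```

Run:
```python
from h import *
s=st(); d=snap('wrist','w14'); pink(d,.060,MID)
plan(.568,-.3515,.21,np.pi-1.3198,g=-.4)
```

```text
36.0 [0.5932 0.1226 0.1887] yaw x 0.14994982597957843 q [-0.8976  0.6684  0.9791  1.9362 -0.6991  0.9243 -0.986 ] F [ 0.7864  0.6794 -0.156 ] 0.7017880465119858 0.0
(array([0.608 , 0.1263]), [49.62617874145508, 141.5135955810547], np.float32(0.15475805)) rows 97 289
13 rows; total world D cm [ -2.835  -47.3332   1.4634] rv [ 0.0052 -0.0049 -1.6728]
[-0.4, -0.76, 3.57, -0.12, 0.0, -0.0, -0.129], [-0.4, -1.21, 3.44, -0.12, 0.0, -0.0, -0.129], [-0.4, -1.64, 3.26, -0.12, 0.0, -0.0, -0.129], [-0.4, -2.04, 3.02, -0.12, 0.0, -0.0, -0.129], [-0.4, -2.41, 2.73, -0.12, 0.0, -0.0, -0.129], [-0.4, -2.75, 2.4, -0.12, 0.0, -0.0, -0.129], [-0.4, -3.03, 2.03, -0.12, 0.0, -0.0, -0.129], [-0.4, -3.27, 1.62, -0.12, 0.0, -0.0, -0.129], [-0.4, -3.45, 1.19, -0.12, 0.0, -0.0, -0.129], [-0.4, -3.57, 0.74, -0.12, 0.0, -0.0, -0.129], [-0.4, -3.64, 0.27, -0.12, 0.0, -0.0, -0.129], [-0.4, -3.64, -0.19, -0.12, 0.0, -0.0, -0.129], [-0.4, -3.59, -0.66, -0.11, 0.0, -0.0, -0.129],
```

Call:
servo_tool(commands=[[[-0.4,-0.75,3.55,-0.15,0,0,-0.129],[-0.4,-1.2,3.45,-0.15,0,0,-0.129],[-0.4,-1.65,3.25,-0.15,0,0,-0.129],[-0.4,-2.05,3.0,-0.15,0,0,-0.129],[-0.4,-2.4,2.75,-0.15,0,0,-0.129],[-0.4,-2.75,2.4,-0.15,0,0,-0.129],[-0.4,-3.05,2.05,-0.15,0,0,-0.129],[-0.4,-3.25,1.6,-0.15,0,0,-0.129],[-0.4,-3.45,1.2,-0.15,0,0,-0.129],[-0.4,-3.55,0.75,-0.15,0,0,-0.129]]])

```text
clock: 37.05
ee_pos: [0.5726, -0.2425, 0.2024]
tcp_rot: [[0.125, 0.992, -0.001], [0.992, -0.125, -0.001], [-0.001, -0.001, -1.0]]
contact_force: [0.2, 0.0, -0.0]
grip_width: 0.698
gripper_force: 0.0
```

Call:
servo_tool(commands=[[[-0.4,-3.65,0.25,-0.15,0,0,-0.129],[-0.4,-3.65,-0.2,-0.15,0,0,-0.129],[-0.4,-3.6,-0.65,-0.15,0,0,-0.129],[-0.4,0,0,0,0,0,0],[-0.4,0,0,0,0,0,0],[-0.4,0,0,0,0,0,0],[-0.4,0,0,0,0,0,0]]])

```text
clock: 37.75
ee_pos: [0.5675, -0.3486, 0.2061]
tcp_rot: [[-0.255, 0.967, -0.001], [0.967, 0.255, 0.0], [0.001, -0.001, -1.0]]
contact_force: [0.4, -0.1, -1.0]
grip_width: 0.701
gripper_force: 0.0
```

Run:
```python
from h import *
s=st(); d=snap('wrist','w15'); o=pink(d,.016,s['ee_pos'][:2])
a=o[2]+(np.pi if o[2]<0 else 0); plan(*o[0],-.005,a,g=-.4)
```

```text
37.75 [ 0.5675 -0.3486  0.2061] yaw x 1.8290563484105604 q [ 0.1904  0.5608  0.4294  1.7637 -0.2907  0.8814  1.0069] F [ 0.4178 -0.1174 -0.988 ] 0.701122946277626 0.0
(array([ 0.5676, -0.3523]), [50.144466400146484, 111.33721923828125], np.float32(-1.328663)) rows 142 266
5 rows; total world D cm [ -0.0048  -0.3669 -21.1153] rv [-0.001  -0.0005  0.0164]
[-0.4, -0.07, -0.02, 4.22, -0.0, -0.0, 0.003], [-0.4, -0.07, -0.02, 4.22, -0.0, -0.0, 0.003], [-0.4, -0.07, -0.02, 4.22, -0.0, -0.0, 0.003], [-0.4, -0.07, -0.02, 4.22, -0.0, -0.0, 0.003], [-0.4, -0.07, -0.02, 4.22, -0.0, -0.0, 0.003],
```

Call:
servo_tool(commands=[[[-0.4,-0.3,-0.1,4,0,0,0.012],[-0.4,0,0,4.5,0,0,0],[-0.4,0,0,4.5,0,0,0],[-0.4,0,0,3.5,0,0,0],[-0.4,0,0,2.5,0,0,0],[-0.4,0,0,1.5,0,0,0],[-0.4,0,0,0.5,0,0,0],[-0.4,0,0,0,0,0,0],[-0.4,0,0,0,0,0,0]]])

```text
clock: 38.7
ee_pos: [0.5675, -0.3538, -0.0026]
tcp_rot: [[-0.243, 0.97, 0.001], [0.97, 0.243, -0.001], [-0.001, 0.0, -1.0]]
contact_force: [-0.5, 0.6, 0.2]
grip_width: 0.701
gripper_force: 0.0
```

Call:
servo_tool(commands=[[[1,0,0,0,0,0,0],[1,0,0,0,0,0,0],[1,0,0,0,0,0,0],[1,0,0,0,0,0,0],[1,0,0,0,0,0,0],[1,0,0,0,0,0,0]]], force=10)

```text
clock: 39.3
ee_pos: [0.5671, -0.3536, -0.0029]
tcp_rot: [[-0.243, 0.97, 0.0], [0.97, 0.243, -0.001], [-0.001, 0.0, -1.0]]
contact_force: [0.2, 0.8, 6.2]
grip_width: 0.535
gripper_force: 10.0
```

Call:
servo_tool(commands=[[[1,0,0,-0.5,0,0,0],[1,0,0,-1.5,0,0,0],[1,0,0,-3,0,0,0],[1,0,0,-4,0,0,0],[1,0,0,-4,0,0,0],[1,0,0,-4,0,0,0],[1,0,0,-2,0,0,0],[1,0,0,0,0,0,0],[1,0,0,0,0,0,0]]])

```text
clock: 40.2
ee_pos: [0.5667, -0.3531, 0.1867]
tcp_rot: [[-0.243, 0.97, -0.0], [0.97, 0.243, -0.0], [-0.0, -0.0, -1.0]]
contact_force: [0.2, 0.0, -0.3]
grip_width: 0.538
gripper_force: 10.0
```

Run:
```python
from h import *
st(); over(.14,.001,0)
```

```text
40.2 [ 0.5667 -0.3531  0.1867] yaw x 1.8159431837553053 q [ 0.1992  0.5841  0.4282  1.7787 -0.3105  0.8459  1.0178] F [ 0.1888  0.0107 -0.3367] 0.5382735060026672 9.998745024204254
13 rows; total world D cm [ 2.727  47.6346 -4.6657] rv [-0.0001  0.0003  1.6656]
[1, 3.5, 1.09, 0.36, -0.0, 0.0, 0.128], [1, 3.61, 0.64, 0.36, -0.0, 0.0, 0.128], [1, 3.67, 0.17, 0.36, -0.0, 0.0, 0.128], [1, 3.66, -0.3, 0.36, -0.0, 0.0, 0.128], [1, 3.59, -0.77, 0.36, -0.0, 0.0, 0.128], [1, 3.46, -1.22, 0.36, -0.0, 0.0, 0.128], [1, 3.28, -1.65, 0.36, -0.0, 0.0, 0.128], [1, 3.04, -2.06, 0.36, -0.0, 0.0, 0.128], [1, 2.75, -2.43, 0.36, -0.0, 0.0, 0.128], [1, 2.42, -2.76, 0.36, -0.0, 0.0, 0.128], [1, 2.05, -3.05, 0.36, -0.0, 0.0, 0.128], [1, 1.64, -3.28, 0.36, -0.0, 0.0, 0.128], [1, 1.21, -3.47, 0.36, -0.0, 0.0, 0.128],
```

Call:
servo_tool(commands=[[[1,3.5,1.1,0.3,0,0,0.128],[1,3.6,0.65,0.3,0,0,0.128],[1,3.65,0.15,0.3,0,0,0.128],[1,3.65,-0.3,0.3,0,0,0.128],[1,3.6,-0.75,0.3,0,0,0.128],[1,3.45,-1.2,0.3,0,0,0.128],[1,3.3,-1.65,0.3,0,0,0.128],[1,3.05,-2.05,0.3,0,0,0.128],[1,2.75,-2.45,0.3,0,0,0.128],[1,2.4,-2.75,0.3,0,0,0.128]]])

```text
clock: 41.2
ee_pos: [0.5869, 0.0142, 0.1546]
tcp_rot: [[0.863, 0.506, -0.003], [0.506, -0.863, -0.001], [-0.003, -0.001, -1.0]]
contact_force: [1.4, 0.2, -0.4]
grip_width: 0.534
gripper_force: 10.0
```

Call:
servo_tool(commands=[[[1,2.05,-3.05,0.3,0,0,0.128],[1,1.65,-3.3,0.3,0,0,0.128],[1,1.2,-3.45,0.3,0,0,0.128],[1,0,0,2,0,0,0],[1,0,0,1.8,0,0,0],[1,0,0,0,0,0,0],[1,0,0,0,0,0,0],[1,0,0,0,0,0,0],[1,0,0,0,0,0,0],[1,0,0,0,0,0,0]]])

```text
clock: 42.2
ee_pos: [0.5943, 0.1223, 0.1097]
tcp_rot: [[0.989, 0.151, -0.0], [0.151, -0.989, 0.0], [0.0, -0.0, -1.0]]
contact_force: [0.3, -1.1, -1.0]
grip_width: 0.54
gripper_force: 10.0
```

Run:
```python
from h import *
st(); over(.075,.0008,0)
```

```text
42.2 [0.5943 0.1223 0.1097] yaw x 0.1511109533599447 q [-0.8348  0.759   0.8852  1.996  -0.8366  0.8009 -0.8719] F [ 0.3227 -1.07   -0.9925] 0.5395409070058228 9.998771399259567
1 rows; total world D cm [-0.0137  0.0997 -3.4711] rv [-0.0004 -0.      0.0008]
[1, 0.0, -0.1, 3.47, -0.0, -0.0, 0.001],
```

Call:
servo_tool(commands=[[[1,0,-0.1,0,0,0,0],[1,0,0,0.5,0,0,0],[1,0,0,0.5,0,0,0],[1,0,0,0.5,0,0,0],[1,0,0,0.5,0,0,0],[1,0,0,0.5,0,0,0],[1,0,0,0.5,0,0,0],[1,0,0,0.5,0,0,0],[1,0,0,0,0,0,0],[1,0,0,0,0,0,0]]])

```text
clock: 43.2
ee_pos: [0.5938, 0.1235, 0.0739]
tcp_rot: [[0.989, 0.151, -0.001], [0.151, -0.989, -0.0], [-0.001, 0.0, -1.0]]
contact_force: [0.1, -1.0, -0.5]
grip_width: 0.536
gripper_force: 10.0
```

Call:
servo_tool(commands=[[[1,0,0,0.5,0,0,0],[1,0,0,0.5,0,0,0],[1,0,0,0.4,0,0,0],[1,0,0,0.2,0,0,0],[1,0,0,0,0,0,0],[1,0,0,0,0,0,0]]])

```text
clock: 43.8
ee_pos: [0.5938, 0.1235, 0.058]
tcp_rot: [[0.989, 0.151, -0.001], [0.151, -0.989, -0.0], [-0.001, 0.0, -1.0]]
contact_force: [1.4, -1.5, -2.9]
grip_width: 0.535
gripper_force: 10.0
```

Call:
servo_tool(commands=[[[1,0,0,0.1,0,0,0],[-0.4,0,0,0,0,0,0],[-0.4,0,0,0,0,0,0],[-0.4,0,0,0,0,0,0],[-0.4,0,0,-1,0,0,0],[-0.4,0,0,-3,0,0,0],[-0.4,0,0,-4.5,0,0,0],[-0.4,0,0,-4.5,0,0,0],[-0.4,0,0,-3,0,0,0],[-0.4,0,0,0,0,0,0]]])

```text
clock: 44.8
ee_pos: [0.5959, 0.1232, 0.2217]
tcp_rot: [[0.989, 0.151, 0.005], [0.151, -0.989, 0.002], [0.005, -0.001, -1.0]]
contact_force: [0.0, -0.5, 0.6]
grip_width: 0.704
gripper_force: 0.0
```

Run:
```python
from h import *
s=st(); d=snap('wrist','w16'); pink(d,.076,MID)
plan(.701,-.1175,.23,1.57,g=-.4)
```

```text
44.8 [0.5959 0.1232 0.2217] yaw x 0.15143642401357738 q [-0.9305  0.644   1.0363  1.904  -0.6714  0.9837 -1.0047] F [ 0.0289 -0.4648  0.5681] 0.7039476184221171 0.0
(array([0.6062, 0.1264]), [50.047115325927734, 144.9104461669922], np.float32(0.15154031)) rows 103 289
11 rows; total world D cm [ 10.6247 -24.124    1.059 ] rv [ 0.0011 -0.0028 -1.418 ]
[-0.4, 0.62, 2.31, -0.1, 0.0, -0.0, -0.129], [-0.4, 0.32, 2.37, -0.1, 0.0, -0.0, -0.129], [-0.4, 0.01, 2.4, -0.1, 0.0, -0.0, -0.129], [-0.4, -0.3, 2.38, -0.1, 0.0, -0.0, -0.129], [-0.4, -0.6, 2.32, -0.1, 0.0, -0.0, -0.129], [-0.4, -0.89, 2.22, -0.1, 0.0, -0.0, -0.129], [-0.4, -1.17, 2.09, -0.1, 0.0, -0.0, -0.129], [-0.4, -1.43, 1.92, -0.1, 0.0, -0.0, -0.129], [-0.4, -1.67, 1.72, -0.1, 0.0, -0.0, -0.129], [-0.4, -1.87, 1.49, -0.1, 0.0, -0.0, -0.129], [-0.4, -2.05, 1.24, -0.1, 0.0, -0.0, -0.129],
```

Call:
servo_tool(commands=[[[-0.4,0.6,2.3,-0.1,0,0,-0.129],[-0.4,0.3,2.35,-0.1,0,0,-0.129],[-0.4,0,2.4,-0.1,0,0,-0.129],[-0.4,-0.3,2.4,-0.1,0,0,-0.129],[-0.4,-0.6,2.3,-0.1,0,0,-0.129],[-0.4,-0.9,2.2,-0.1,0,0,-0.129],[-0.4,-1.15,2.1,-0.1,0,0,-0.129],[-0.4,-1.45,1.9,-0.1,0,0,-0.129],[-0.4,-1.65,1.7,-0.1,0,0,-0.129],[-0.4,-1.85,1.5,-0.1,0,0,-0.129]]])

```text
clock: 45.85
ee_pos: [0.6891, -0.0955, 0.2258]
tcp_rot: [[0.123, 0.992, -0.003], [0.992, -0.123, 0.0], [-0.0, -0.003, -1.0]]
contact_force: [-0.2, 1.2, -0.0]
grip_width: 0.697
gripper_force: 0.0
```

Call:
servo_tool(commands=[[[-0.4,-2.05,1.25,-0.1,0,0,-0.129],[-0.4,0,0,0,0,0,0],[-0.4,0,0,0,0,0,0],[-0.4,0,0,0,0,0,0],[-0.4,0,0,0,0,0,0]]])

```text
clock: 46.35
ee_pos: [0.699, -0.1151, 0.2275]
tcp_rot: [[-0.001, 1.0, -0.002], [1.0, 0.001, 0.0], [0.0, -0.002, -1.0]]
contact_force: [-0.2, -0.4, 0.1]
grip_width: 0.698
gripper_force: 0.0
```

Run:
```python
from h import *
s=st(); d=snap('wrist','w17'); im=d['image']; u=w2p(d,[[.701,-.1175,.015]])[0].astype(int); print(u)
c=im[u[1]-110:u[1]+110,u[0]-110:u[0]+110,::-1]; cv2.imwrite('pics/v17.png',cv2.resize(c,None,fx=2.7,fy=2.7,interpolation=cv2.INTER_CUBIC))
hsv=cv2.cvtColor(im,cv2.COLOR_RGB2HSV); m=(hsv[:,:,1]<70).astype(np.uint8); m[285:]=0
for k in cv2.findContours(cv2.morphologyEx(m,cv2.MORPH_CLOSE,np.ones((9,9))),cv2.RETR_EXTERNAL,cv2.CHAIN_APPROX_NONE)[0]:
    if cv2.contourArea(k)>800: R=cv2.minAreaRect((p2w(d,k[:,0,:],.015)[:,:2]*1000).astype(np.float32)); print(R,k[:,0,:].min(0),k[:,0,:].max(0))
```

```text
46.35 [ 0.699  -0.1151  0.2275] yaw x 1.5713440367871772 q [-0.2519  0.6161  0.5579  1.6442 -0.3743  0.9918  0.432 ] F [-0.1757 -0.4419  0.1094] 0.6979918814024239 0.0
[321 200]
((702.6500244140625, -117.11732482910156), (111.91273498535156, 49.857479095458984), 89.12041473388672) [296 138] [351 257]
((907.7520751953125, -107.15174865722656), (39.276004791259766, 187.40196228027344), 0.09770192950963974) [514  79] [589 284]
((972.6659545898438, -77.65450286865234), (67.98597717285156, 245.4765167236328), 0.3573552668094635) [567   0] [639 284]
```

View pics/v17.png

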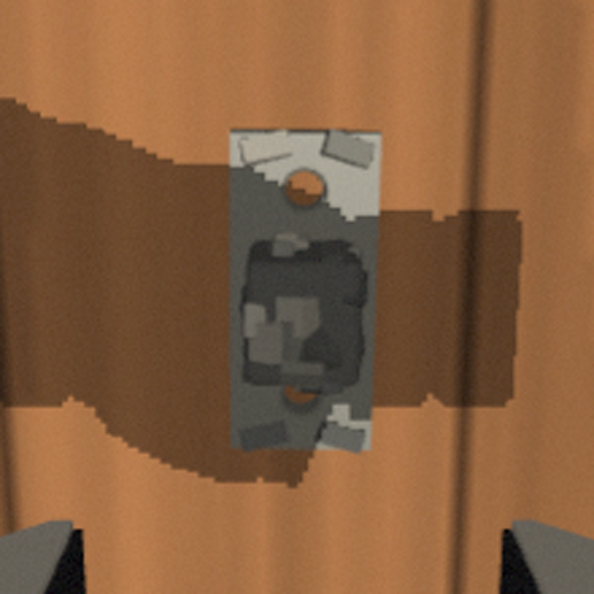

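The rock plate's corners are at crop (230,130), (382,130), (372,450), (231,450), with its long axis nearly along the tool's x. The neighbours are clear.

Call:
servo_tool(commands=[[[-0.4,-0.15,0.35,4,0,0,0.016],[-0.4,0,0,4.5,0,0,0],[-0.4,0,0,4.5,0,0,0],[-0.4,0,0,3.5,0,0,0],[-0.4,0,0,2.5,0,0,0],[-0.4,0,0,2,0,0,0],[-0.4,0,0,0.4,0,0,0],[-0.4,0,0,0,0,0,0],[-0.4,0,0,0,0,0,0]]])

```text
clock: 47.3
ee_pos: [0.7034, -0.1182, 0.0152]
tcp_rot: [[0.016, 1.0, 0.0], [1.0, -0.016, -0.0], [-0.0, 0.0, -1.0]]
contact_force: [-0.7, -0.3, -0.4]
grip_width: 0.696
gripper_force: 0.0
```

Call:
servo_tool(commands=[[[1,0,0,0,0,0,0],[1,0,0,0,0,0,0],[1,0,0,0,0,0,0],[1,0,0,0,0,0,0],[1,0,0,0,0,0,0],[1,0,0,0,0,0,0],[1,0,0,0,0,0,0],[1,0,0,0,0,0,0]]], force=15)

```text
clock: 48.1
ee_pos: [0.7027, -0.1183, 0.0143]
tcp_rot: [[0.016, 1.0, -0.001], [1.0, -0.016, -0.0], [-0.0, -0.001, -1.0]]
contact_force: [-2.1, 0.9, 5.3]
grip_width: 0.384
gripper_force: 15.0
```

Call:
servo_tool(commands=[[[1,0,0,-0.5,0,0,0],[1,0,0,-1.5,0,0,0],[1,0,0,-3,0,0,0],[1,0,0,-4,0,0,0],[1,0,0,-4,0,0,0],[1,0,0,-4,0,0,0],[1,0,0,-2,0,0,0],[1,0,0,0,0,0,0],[1,0,0,0,0,0,0]]])

```text
clock: 49.0
ee_pos: [0.7024, -0.1179, 0.2039]
tcp_rot: [[0.016, 1.0, -0.001], [1.0, -0.016, 0.0], [0.0, -0.001, -1.0]]
contact_force: [-0.1, -0.1, -1.9]
grip_width: 0.387
gripper_force: 15.0
```

Run:
```python
from h import *
st(); over(.16,.0008,0)
```

```text
49.0 [ 0.7024 -0.1179  0.2039] yaw x 1.555014041006399 q [-0.2434  0.6437  0.5526  1.6586 -0.3964  0.9543  0.4369] F [-0.1303 -0.0661 -1.8665] 0.3867034477892425 14.99524712562561
11 rows; total world D cm [-10.8225  24.1212  -4.3878] rv [-0.001   0.0005  1.4047]
[1, 2.18, -1.02, 0.4, -0.0, 0.0, 0.128], [1, 2.03, -1.29, 0.4, -0.0, 0.0, 0.128], [1, 1.85, -1.53, 0.4, -0.0, 0.0, 0.128], [1, 1.64, -1.76, 0.4, -0.0, 0.0, 0.128], [1, 1.4, -1.95, 0.4, -0.0, 0.0, 0.128], [1, 1.14, -2.11, 0.4, -0.0, 0.0, 0.128], [1, 0.86, -2.24, 0.4, -0.0, 0.0, 0.128], [1, 0.57, -2.33, 0.4, -0.0, 0.0, 0.128], [1, 0.27, -2.39, 0.4, -0.0, 0.0, 0.128], [1, -0.04, -2.4, 0.4, -0.0, 0.0, 0.128], [1, -0.34, -2.38, 0.4, -0.0, 0.0, 0.128],
```

Call:
servo_tool(commands=[[[1,2.2,-1.0,0.4,0,0,0.128],[1,2.05,-1.3,0.4,0,0,0.128],[1,1.85,-1.55,0.4,0,0,0.128],[1,1.65,-1.75,0.4,0,0,0.128],[1,1.4,-1.95,0.4,0,0,0.128],[1,1.15,-2.1,0.4,0,0,0.128],[1,0.85,-2.25,0.4,0,0,0.128],[1,0.55,-2.35,0.4,0,0,0.128],[1,0.25,-2.4,0.4,0,0,0.128],[1,-0.05,-2.4,0.4,0,0,0.128]]])

```text
clock: 50.0
ee_pos: [0.6027, 0.1023, 0.1621]
tcp_rot: [[0.964, 0.266, -0.004], [0.266, -0.964, -0.001], [-0.004, 0.0, -1.0]]
contact_force: [-0.5, 0.4, -2.3]
grip_width: 0.383
gripper_force: 15.0
```

Call:
servo_tool(commands=[[[1,-0.35,-2.4,0.4,0,0,0.125],[1,0,0,2,0,0,0],[1,0,0,1.5,0,0,0],[1,0,0,0,0,0,0],[1,0,0,0,0,0,0],[1,0,0,0,0,0,0],[1,0,0,0,0,0,0],[1,0,0,0,0,0,0]]])

```text
clock: 50.8
ee_pos: [0.5948, 0.1235, 0.1256]
tcp_rot: [[0.989, 0.149, -0.0], [0.149, -0.989, 0.0], [-0.0, -0.0, -1.0]]
contact_force: [0.1, 0.1, -2.6]
grip_width: 0.38
gripper_force: 15.0
```

Run:
```python
from h import *
st(); over(.1,.0008,0)
```

```text
50.8 [0.5948 0.1235 0.1256] yaw x 0.14944151618688054 q [-0.8532  0.7454  0.9148  1.9843 -0.8152  0.8312 -0.8914] F [ 0.0885  0.1204 -2.5797] 0.3802626906222665 14.995193034410477
1 rows; total world D cm [-0.0557 -0.0207 -2.561 ] rv [-0.0003  0.     -0.0009]
[1, -0.06, 0.01, 2.56, -0.0, 0.0, -0.001],
```

Call:
servo_tool(commands=[[[1,-0.05,0,0.5,0,0,0],[1,0,0,0.4,0,0,0],[1,0,0,0.4,0,0,0],[1,0,0,0.4,0,0,0],[1,0,0,0.4,0,0,0],[1,0,0,0.4,0,0,0],[1,0,0,0.3,0,0,0],[1,0,0,0,0,0,0],[1,0,0,0,0,0,0]]])

```text
clock: 51.7
ee_pos: [0.5939, 0.1236, 0.097]
tcp_rot: [[0.989, 0.149, -0.001], [0.149, -0.989, -0.0], [-0.001, 0.0, -1.0]]
contact_force: [-0.5, 0.3, -1.9]
grip_width: 0.384
gripper_force: 15.0
```

Call:
servo_tool(commands=[[[1,0,0,0.2,0,0,0],[1,0,0,0.2,0,0,0],[1,0,0,0,0,0,0],[1,0,0,0,0,0,0]]])

```text
clock: 52.1
ee_pos: [0.5939, 0.1236, 0.093]
tcp_rot: [[0.989, 0.149, -0.001], [0.149, -0.989, -0.0], [-0.001, 0.0, -1.0]]
contact_force: [-0.7, -0.2, -1.9]
grip_width: 0.389
gripper_force: 15.0
```

Call:
servo_tool(commands=[[[1,0,0,0.15,0,0,0],[1,0,0,0.1,0,0,0],[1,0,0,0,0,0,0],[1,0,0,0,0,0,0]]])

```text
clock: 52.5
ee_pos: [0.5938, 0.1236, 0.0905]
tcp_rot: [[0.989, 0.149, -0.001], [0.149, -0.989, -0.0], [-0.001, 0.0, -1.0]]
contact_force: [0.0, 0.7, -2.0]
grip_width: 0.381
gripper_force: 15.0
```

Call:
servo_tool(commands=[[[1,0,0,0.1,0,0,0],[1,0,0,0.05,0,0,0],[1,0,0,0,0,0,0]]])

```text
clock: 52.8
ee_pos: [0.5939, 0.1236, 0.0902]
tcp_rot: [[0.989, 0.149, -0.001], [0.149, -0.989, 0.001], [-0.0, -0.001, -1.0]]
contact_force: [-5.0, 0.4, 12.8]
grip_width: 0.384
gripper_force: 15.0
```

Call:
servo_tool(commands=[[[-0.4,0,0,0,0,0,0],[-0.4,0,0,0,0,0,0],[-0.4,0,0,0,0,0,0],[-0.4,0,0,0,0,0,0],[-0.4,0,0,-1,0,0,0],[-0.4,0,0,-3,0,0,0],[-0.4,0,0,-4.5,0,0,0],[0.3,0,0,-3,0,0,0],[1,0,0,0,0,0,0],[1,0,0,0,0,0,0]]], force=10)

```text
clock: 53.8
ee_pos: [0.5941, 0.1239, 0.2048]
tcp_rot: [[0.989, 0.15, 0.0], [0.15, -0.989, 0.001], [0.0, -0.001, -1.0]]
contact_force: [0.4, 0.3, -0.4]
grip_width: 0.492
gripper_force: 0.0
```

```bash
cat >> h.py <<'E'
def B(x,y,z,n=None,g=1):
    R=np.array([[np.cos(TH),-np.sin(TH)],[np.sin(TH),np.cos(TH)]]); p=MID+R@[x,y]; plan(p[0],p[1],z,TH,n,g)
def inb(p):
    R=np.array([[np.cos(TH),-np.sin(TH)],[np.sin(TH),np.cos(TH)]]); return (np.array(p)[...,:2]-MID)@R
E
python3 - <<'E'
from h import *
s=st(); B(-.045,.205,.20)
d=snap('wrist','w18'); im=d['image']; hsv=cv2.cvtColor(im,cv2.COLOR_RGB2HSV); m=(hsv[:,:,1]<70).astype(np.uint8); m[285:]=0
for k in cv2.findContours(cv2.morphologyEx(m,cv2.MORPH_CLOSE,np.ones((9,9))),cv2.RETR_EXTERNAL,cv2.CHAIN_APPROX_NONE)[0]:
    if cv2.contourArea(k)>800: R=cv2.minAreaRect((p2w(d,k[:,0,:],.091)[:,:2]*1000).astype(np.float32)); print(inb(np.array(R[0])/1000),R,k[:,0,:].min(0),k[:,0,:].max(0))
E
```

```text
53.8 [0.5941 0.1239 0.2048] yaw x 0.15017107719738262 q [-0.9215  0.664   1.0227  1.9206 -0.6966  0.9625 -0.9849] F [ 0.4077  0.3041 -0.4105] 0.492175502599314 0.0
5 rows; total world D cm [-7.4245 19.5419 -0.4759] rv [-0.0007 -0.0003 -0.0001]
[1, -0.88, -4.09, 0.1, -0.0, -0.0, -0.0], [1, -0.88, -4.09, 0.1, -0.0, -0.0, -0.0], [1, -0.88, -4.09, 0.1, -0.0, -0.0, -0.0], [1, -0.88, -4.09, 0.1, -0.0, -0.0, -0.0], [1, -0.88, -4.09, 0.1, -0.0, -0.0, -0.0], 
[0.0231 0.0004] ((617.8140869140625, 127.28179931640625), (137.0041961669922, 51.91853332519531), 8.651021957397461) [282  86] [361 284]
[0.0325 0.0893] ((613.7147827148438, 216.58604431152344), (20.610551834106445, 198.4091796875), 58.18360137939453) [104  53] [289 284]
[ 0.1299 -0.082 ] ((735.6837158203125, 61.763694763183594), (20.170103073120117, 43.129913330078125), 8.079940795898438) [422   0] [494  37]
[0.1328 0.1453] ((704.5838623046875, 286.9380187988281), (12.844573974609375, 82.58887481689453), 9.666418075561523) [9 0] [150  24]
```

Call:
servo_tool(commands=[[[1,-0.9,-4.1,0,0,0,0],[1,-0.9,-4.1,0,0,0,0],[1,-0.9,-4.1,0,0,0,0],[1,-0.9,-4.1,0,0,0,0],[1,-0.9,-4.1,0,0,0,0],[1,0,0,0,0,0,0],[1,0,0,0,0,0,0],[1,0,0,0,0,0,0]]])

```text
clock: 54.65
ee_pos: [0.519, 0.3182, 0.2036]
tcp_rot: [[0.989, 0.148, -0.001], [0.148, -0.989, -0.001], [-0.002, 0.001, -1.0]]
contact_force: [-1.2, 0.0, -0.0]
grip_width: 0.003
gripper_force: 0.0
```

Run:
```python
from h import *
s=st(); print(inb(s['ee_pos'])); B(-.045,.205,.022)
```

```text
54.65 [0.519  0.3182 0.2036] yaw x 0.1482868056828315 q [-1.2828  0.6931  1.0698  1.9167 -0.7334  0.9902 -1.293 ] F [-1.1529  0.0062 -0.0261] 0.002555987363562918 0.0
[-0.046  0.204]
5 rows; total world D cm [  0.0836   0.113  -18.1582] rv [ 0.0012  0.0016 -0.002 ]
[1, 0.03, -0.02, 3.63, 0.0, 0.0, -0.0], [1, 0.02, -0.02, 3.63, 0.0, 0.0, -0.0], [1, 0.02, -0.02, 3.63, 0.0, 0.0, -0.0], [1, 0.02, -0.02, 3.63, 0.0, 0.0, -0.0], [1, 0.02, -0.02, 3.63, 0.0, 0.0, -0.0],
```

Call:
servo_tool(commands=[[[1,0,0,4.5,0,0,0],[1,0,0,4.5,0,0,0],[1,0,0,4.0,0,0,0],[1,0,0,3.0,0,0,0],[1,0,0,2.0,0,0,0],[1,0,0,0,0,0,0]]])

```text
clock: 55.25
ee_pos: [0.5183, 0.317, 0.022]
tcp_rot: [[0.989, 0.146, -0.004], [0.146, -0.989, -0.002], [-0.004, 0.002, -1.0]]
contact_force: [0.7, -0.6, -0.2]
grip_width: 0.01
gripper_force: 0.0
```

Call:
servo_tool(commands=[[[1,0,0.8,0,0,0,0],[1,0,0.8,0,0,0,0],[1,-0.1,0.8,0,0,0,0],[1,-0.1,0.8,0,0,0,0],[1,-0.2,0.8,0,0,0,0],[1,-0.2,0.8,0,0,0,0],[1,-0.2,0.8,0,0,0,0],[1,-0.2,0.8,0,0,0,0]]])

```text
clock: 56.05
ee_pos: [0.5183, 0.2541, 0.0242]
tcp_rot: [[0.989, 0.149, -0.001], [0.149, -0.989, -0.0], [-0.001, -0.0, -1.0]]
contact_force: [-0.5, 1.2, 0.0]
grip_width: 0.004
gripper_force: 0.5
```

Call:
servo_tool(commands=[[[1,-0.2,0.8,0,0,0,0],[1,-0.2,0.8,0,0,0,0],[1,-0.2,0.8,0,0,0,0],[1,-0.2,0.8,0,0,0,0],[1,-0.2,0.8,0,0,0,0],[1,-0.2,0.8,0,0,0,0],[1,-0.2,0.8,0,0,0,0],[1,0,0.5,0,0,0,0],[1,0,0,0,0,0,0]]])

```text
clock: 56.95
ee_pos: [0.5139, 0.1914, 0.0243]
tcp_rot: [[0.989, 0.148, -0.001], [0.148, -0.989, -0.0], [-0.001, 0.0, -1.0]]
contact_force: [0.3, 1.4, -0.1]
grip_width: 0.007
gripper_force: 0.0
```

Run:
```python
from h import *
s=st(); print(inb(s['ee_pos']))
```

```text
56.95 [0.5139 0.1914 0.0243] yaw x 0.14844099193435764 q [-0.8865  0.7858  0.6676  2.1665 -1.0113  0.5427 -0.8607] F [ 0.3349  1.4449 -0.1346] 0.006565186491151199 0.0
[-0.07    0.0793]
```

Contact at about 1.4 N, y = 79 mm, with the closed position at about 57 mm.

Call:
servo_tool(commands=[[[1,0,0.5,0,0,0,0],[1,0,0.5,0,0,0,0],[1,0,0.3,0,0,0,0],[1,0,0.2,0,0,0,0],[1,0,0.2,0,0,0,0],[1,0,0,0,0,0,0]]])

```text
clock: 57.55
ee_pos: [0.5163, 0.1753, 0.0241]
tcp_rot: [[0.989, 0.149, -0.001], [0.149, -0.989, -0.0], [-0.001, 0.0, -1.0]]
contact_force: [-1.1, -0.2, 0.8]
grip_width: 0.005
gripper_force: 0.0
```

Call:
servo_tool(commands=[[[1,0,0.1,0,0,0,0],[1,0,0.1,0,0,0,0],[1,0,0.1,0,0,0,0],[1,0,0,0,0,0,0]]])

```text
clock: 57.95
ee_pos: [0.5166, 0.1726, 0.0241]
tcp_rot: [[0.989, 0.149, -0.001], [0.149, -0.989, -0.0], [-0.001, 0.0, -1.0]]
contact_force: [-0.6, 0.3, 0.4]
grip_width: 0.003
gripper_force: 0.2
```

Run:
```python
from h import *
s=st(); print(inb(s['ee_pos']))
```

```text
57.95 [0.5166 0.1726 0.0241] yaw x 0.14970800063998452 q [-0.8484  0.7808  0.6588  2.1746 -1.0116  0.5334 -0.8239] F [-0.6366  0.2506  0.3665] 0.0032914359758413375 0.21016648368458846
[-0.0702  0.0603]
```

Call:
servo_tool(commands=[[[1,0,0.1,0,0,0,0],[1,0,0.1,0,0,0,0],[1,0,0.1,0,0,0,0],[1,0,0,0,0,0,0]]])

```text
clock: 58.35
ee_pos: [0.5171, 0.1695, 0.0241]
tcp_rot: [[0.989, 0.149, -0.001], [0.149, -0.989, -0.0], [-0.001, 0.0, -1.0]]
contact_force: [-0.0, 0.3, 0.3]
grip_width: 0.0
gripper_force: 0.1
```

Call:
servo_tool(commands=[[[1,0,0.1,0,0,0,0],[1,0,0.1,0,0,0,0],[1,0,0,0,0,0,0]]])

```text
clock: 58.65
ee_pos: [0.5174, 0.1675, 0.0241]
tcp_rot: [[0.989, 0.149, -0.001], [0.149, -0.989, -0.0], [-0.001, 0.0, -1.0]]
contact_force: [0.5, 0.0, 0.3]
grip_width: 0.004
gripper_force: 0.1
```

```bash
cat >> h.py <<'E'
def wall(d):
    h=cv2.cvtColor(d['image'],cv2.COLOR_RGB2HSV); m=((h[:,:,1]<60)&(h[:,:,2]>110)).astype(np.uint8)
    for k in cv2.findContours(m,cv2.RETR_EXTERNAL,cv2.CHAIN_APPROX_NONE)[0]:
        if cv2.contourArea(k)>150:
            w=inb(p2w(d,k[:,0,:],.065)); R=cv2.minAreaRect((w*1000).astype(np.float32))
            if np.hypot(*R[0])<300: print(R, 'x',w[:,0].min(),w[:,0].max(),'y',w[:,1].min(),w[:,1].max())
E
python3 - <<'E'
from h import *
s=st(); print(inb(s['ee_pos']))
print('wrist');wall(snap('wrist','w20')); print('top');wall(snap('top','t20'));print('scene');wall(snap('scene','s20'))
E
```

```text
58.65 [0.5174 0.1675 0.0241] yaw x 0.14965051786431544 q [-0.8384  0.7797  0.6568  2.1763 -1.0115  0.531  -0.8146] F [0.5256 0.0413 0.3046] 0.004069357900914439 0.13425488133691488
[-0.0701  0.0552]
wrist
((-51.40457534790039, -23.766664505004883), (14.982014656066895, 5.929155349731445), 88.32715606689453) x -0.05427518144765442 -0.048318432727807885 y -0.03129819220488198 -0.016232058010939014
((-59.208274841308594, 65.4792709350586), (14.8040132522583, 23.974594116210938), 86.71963500976562) x -0.0715994888552563 -0.04762804295807616 y 0.05796578622504357 0.07325824947447677
((-1.098487377166748, -37.360782623291016), (17.301549911499023, 8.558699607849121), 12.306751251220703) x -0.008764220600883154 0.007713075349240147 y -0.04334579954699785 -0.03430758925120917
((-8.857772827148438, -29.86213493347168), (66.98251342773438, 26.716978073120117), 11.881951332092285) x -0.03888211990867008 0.02437769278158091 y -0.049824721095099285 -0.017324640044893796
((-7.947872161865234, -7.282979965209961), (54.52256393432617, 92.52481842041016), 89.3528060913086) x -0.053991652677754576 0.0
[... 1816 characters left out ...]
594, 171.86190795898438), 84.02548217773438) x -0.055749383576046356 0.11356826707505875 y -0.017404807788814508 0.05639526976066553
((177.0394287109375, 127.85552978515625), (40.065956115722656, 105.62666320800781), 3.787799835205078) x 0.1548375777182675 0.20009129426655328 y 0.0742342803998286 0.18085524319034074
((-80.76303100585938, 57.971004486083984), (120.89749145507812, 109.50604248046875), 53.256248474121094) x -0.1574730768678336 -0.011973362437914883 y -0.014659192194902207 0.10057680334030414
((-181.7638702392578, -25.418203353881836), (55.21391296386719, 85.89022064208984), 85.2913589477539) x -0.22443622200836813 -0.13883880253081507 y -0.05602158291121949 0.004439300638709313
```

Call:
servo_tool(commands=[[[1,0,0.1,0,0,0,0],[1,0,0.1,0,0,0,0],[1,0,0.1,0,0,0,0],[1,0,0,0,0,0,0]]])

```text
clock: 59.2
ee_pos: [0.5177, 0.1658, 0.0241]
tcp_rot: [[0.989, 0.15, -0.001], [0.15, -0.989, 0.001], [-0.001, -0.002, -1.0]]
contact_force: [-0.3, 4.0, 1.9]
grip_width: 0.006
gripper_force: 2.5
```

Call:
servo_tool(commands=[[[1,0,0.1,0,0,0,0],[1,0,0.1,0,0,0,0],[1,0,0,0,0,0,0]]])

```text
clock: 59.5
ee_pos: [0.5177, 0.1657, 0.0241]
tcp_rot: [[0.988, 0.152, -0.002], [0.152, -0.988, 0.004], [-0.002, -0.004, -1.0]]
contact_force: [-2.1, 10.6, 3.1]
grip_width: 0.003
gripper_force: 5.4
```

Call:
servo_tool(commands=[[[1,0,0.1,0,0,0,0],[1,0,0.1,0,0,0,0],[1,0,0,0,0,0,0]]])

```text
clock: 59.8
ee_pos: [0.5177, 0.1657, 0.0241]
tcp_rot: [[0.988, 0.153, -0.003], [0.153, -0.988, 0.006], [-0.002, -0.007, -1.0]]
contact_force: [-2.9, 16.1, 4.8]
grip_width: 0.007
gripper_force: 8.3
```

Call:
servo_tool(commands=[[[1,0,-1,0,0,0,0],[1,0,-3,0,0,0,0],[1,0,-4,0,0,0,0],[1,0,-2,-2,0,0,0],[1,0,0,-4.5,0,0,0],[1,0,0,-4.5,0,0,0],[1,0,0,-4.5,0,0,0],[1,0,0,-4,0,0,0],[1,0,-4,0,0,0,0],[1,0,-4,0,0,0,0]]])

```text
clock: 60.8
ee_pos: [0.4926, 0.3389, 0.2209]
tcp_rot: [[0.989, 0.146, 0.002], [0.146, -0.989, 0.002], [0.002, -0.002, -1.0]]
contact_force: [-0.4, 0.8, -0.1]
grip_width: 0.006
gripper_force: 0.0
```

Call:
servo_tool(commands=[[[1,0,-4,0,0,0,0],[1,0,-4,0,0,0,0],[1,0,-4,0,0,0,0],[1,0,0,0,0,0,0],[1,0,0,0,0,0,0]]])

```text
clock: 61.3
ee_pos: [0.4736, 0.4575, 0.2185]
tcp_rot: [[0.989, 0.15, -0.0], [0.15, -0.989, -0.002], [-0.001, 0.002, -1.0]]
contact_force: [1.0, -0.9, -0.2]
grip_width: 0.003
gripper_force: 0.0
```

Run:
```python
from h import *
st(); d=snap('top','t21'); wall(d); im=d['image']
print('holes expect',inb(p2w(d,[[0,0]],0))[0])
# dark dowel tops / plate rect: low-saturation blob near MID at z=.091
h=cv2.cvtColor(im,cv2.COLOR_RGB2HSV); m=(h[:,:,1]<75).astype(np.uint8)
for z,mm in ((.091,m),(.076,((im[:,:,0].astype(int)-im[:,:,1]>30)&(im[:,:,2].astype(int)-im[:,:,1]>3)).astype(np.uint8))):
  for k in cv2.findContours(mm,cv2.RETR_EXTERNAL,cv2.CHAIN_APPROX_NONE)[0]:
    w=inb(p2w(d,k[:,0,:],z))
    if cv2.contourArea(k)>30 and np.hypot(*w.mean(0))<.13: print(z,cv2.minAreaRect((w*1000).astype(np.float32)))
```

```text
61.3 [0.4736 0.4575 0.2185] yaw x 0.15098648383248336 q [-1.4465  0.7162  1.0271  1.7879 -0.7006  1.0547 -1.5758] F [ 0.9945 -0.883  -0.1617] 0.0030603848370987065 0.0
((-211.8573760986328, 14.23106861114502), (36.08842468261719, 67.18903350830078), 81.95156860351562) x -0.24731052382316593 -0.17674046943851046 y -0.005975183232836356 0.03201548362003951
((-0.8407821655273438, 7.196676254272461), (202.28944396972656, 64.27127075195312), 0.2556906044483185) x -0.10210663372925496 0.10016699960596875 y -0.02513477904977585 0.03949712043235289
((153.876953125, 145.46820068359375), (37.86996841430664, 36.1922607421875), 5.83173131942749) x 0.13420199143286454 0.1737036417693138 y 0.12740833423070744 0.1649052552914898
((154.40951538085938, -94.90001678466797), (46.418636322021484, 47.068359375), 18.682451248168945) x 0.13077299380563578 0.17838924943002743 y -0.11956751927500167 -0.07022848154918467
((155.04537963867188, -162.2720947265625), (1610.5198974609375, 622.055419921875), 81.89854431152344) x -0.25545246301205066 0.5732951771536845 y -1.0033275716225059 0.6242035079862749
holes expect [0.6141 0.6279]
0.091 ((-8.6510009765625, -36.27615737915039), (176.70761108398438, 5.487712860107422), 0.20503267645835876)
0.091 ((2.1649932861328125, 4.379945755004883), (213.41387939453125, 66.67582702636719), 0.24738825857639313)
0.091 ((-125.33309936523438, -120.0260009765625), (1583.028076171875, 1164.6260986328125), 81.87591552734375)
0.076 ((-71.75479125976562, -3.102132797241211), (31.9892578125, 50.41981887817383), 1.2734487056732178)
0.076 ((66.71945190429688, -2.6510238647460938), (48.93439865112305, 18.261043548583984), 88.14241790771484)
```

```bash
python3 -c "
from cell import r
print(r.close_job())"
```

```text
the job is handed in; nothing more can be done
None
```

I handed the job in at about 61 s of robot time: all four foam layers and the rock are on the dowels in order, and the wall is pushed to its stop. No result came back. My last checks fit flush seating: the rock met the stack at the expected height, and a camera measurement put the wall about 0.3° from parallel.

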